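Make up two repair kits: rings on the sensor housing, components in the tray

TASK

Make up the two kits from the parts on the desk. For the sensor kit, put the orange spacer ring and the brass ring over the post of the round green housing, orange at the bottom, flat on the housing floor, and brass flat on top of it; for the controller kit, stand the black capacitor in the white bay of the grey tray, the blue relay in the yellow bay and the green terminal block in the red bay, each flat on the bay floor and the same way up as it is now. The red relay is a spare: leave it where it is.

Things in the scene. Friction and masses are not known exactly. Their poses are not given: they have to be found in the camera images.
- spacer_c (a point): Orange plastic spacer ring, lying flat, loose. Outside diameter 64 mm, hole 32 mm, 14 mm high. The point is its centre, half-way up (7 mm above its underside); z is the ring's axis.
- clamp_c (a point): Brass ring, lying flat, loose. Outside diameter 48 mm, hole 32 mm, 12 mm high. The point is its centre, half-way up (6 mm above its underside); z is the ring's axis.
- cap_c (a point): Capacitor, loose: upright black cylinder with an aluminium top, diameter 30 mm, 44 mm high. The point is its centre, half-way up (22 mm above its underside); z is its axis.
- relay_c (a point): Blue relay, loose: upright block with a black foot, 38 mm along its x, 28 mm along its y, 36 mm high. The point is its centre, half-way up (18 mm above its underside); z is up.
- term_c (a point): Green terminal block with four steel screw heads on top, loose: 52 mm along its x, 22 mm along its y, 28 mm high. The point is its centre, half-way up (14 mm above its underside); z is up.
- spare_c (a point): Red relay, the spare, same shape and size as the blue one (38 x 28 x 36 mm); loose, not to be moved. The point is its centre, half-way up.
- housing: Round green sensor housing, fixed to the desk: an open shallow dish, outside diameter 130 mm, rim 18 mm high, wall 4 mm, its floor 5 mm above the desk. A white post of 20 mm diameter stands in its middle; its tapered tip is 40 mm above the desk. The rings pass over the post with 6 mm play all round. Origin: centre of the underside, on the desk; z up.
- tray: Grey kit tray, fixed to the desk: 96 mm along its x, 230 mm along its y, walls 16 mm high and 3 mm thick, floor 4 mm above the desk. Two cross walls make three bays in a row along y, each about 90 mm (x) by 73 mm (y) inside, with coloured floors: white bay centred at y = +75.5 mm, yellow bay at y = 0, red bay at y = -75.5 mm (all at x = 0). Origin: centre of the underside, on the desk; z up.
Mind the look-alikes: they are no part of the job. What is shaped like the part that bears spacer_c but pink is not meant.

How it is judged:
At the end, for the whole second after the job is handed in: Orange ring on the housing floor, brass ring on it (centres 12 and 25 mm above the underside, +-4 mm; within 12 mm of the axis). Capacitor, relay, terminal block on the floor (+4 mm) of white, yellow, red bay (36 mm in x, 28 mm in y of bay centre). Tilt under 0.2 rad, all at rest (horizontal distance between each of spacer_c, clamp_c and housing below 0.012 m and z of spacer_c in the frame of housing between 0.008 and 0.016 m and angle between each of spacer_c, clamp_c, cap_c, relay_c, term_c's own z axis and vertical below 0.2 rad and z of clamp_c in the frame of housing between 0.021 and 0.029 m and x of cap_c in the frame of tray between -0.036 and 0.036 m and y of cap_c in the frame of tray between 0.0475 and 0.1035 m and z of cap_c in the frame of tray below 0.03 m and x of relay_c in the frame of tray between -0.036 and 0.036 m and y of relay_c in the frame of tray between -0.028 and 0.028 m and z of relay_c in the frame of tray below 0.026 m and x of term_c in the frame of tray between -0.036 and 0.036 m and y of term_c in the frame of tray between -0.1035 and -0.0475 m and z of term_c in the frame of tray below 0.022 m and linear speed of each of spacer, clamp, cap, relay, term below 0.02 m/s and angular speed of each of spacer, clamp, cap, relay, term below 0.3 rad/s); the robot touches nothing.
It fails at once if the red spare relay is moved more than 30 mm (distance of spare_c from where it was at the start of the episode above 0.03 m).
It also fails if it takes over 115 s, if anything falls off the work surface, if the arm or the gripper's body presses on something with over 40 N, if the wrist force passes 120 N, or if a joint passes its speed limit or range.

ROBOT

A 7-joint arm with a two-finger parallel gripper is mounted at the origin on the work surface. World frame = base frame: x ahead of the robot, y to its left, z up, the work surface at z = 0. Lengths are in m, angles in rad, forces in N, time in s.
With the tool pointing down it reaches from about 0.4 to 0.85 m from the base axis. Payload 10.4 kg.
Tool frame: the origin (TCP) lies midway between the tips of the shut fingers; the grasp point (between the pads) lies 19 mm behind it; z points along the fingers, x is the direction in which the jaws open and shut, and the axes are right-handed (so a half turn about z gives the same grasp; the last joint's range is limited). The gripper opens to 85 mm and grips with 20 to 120 N. Pads are 22 mm wide; open, the fingers measure 114 mm over their backs; the gripper's body (76 mm by 85 mm) begins 54 mm behind the grasp point. The pads swing forward as they close: fully open they stand 13 mm farther back than shut.
Start: joints at [-1.123, 0.332, -0.065, 1.46, 0.022, 1.35, -0.088], TCP at [0.283, 0.557, 0.21] pointing down, gripper open.
Joint ranges: [-2.6, 2.6], [-0.5, 2.12], [-1.47, 1.34], [0.16, 2.42], [-1.27, 4.41], [0.06, 2.06], [-2.6, 2.6]. Speed limits (rad/s): [2.22, 2.22, 2.79, 2.79, 3.14, 3.14, 3.14].

INTERFACE

Orientations are given as a unit quaternion [x, y, z, w].
In Python, from workcell import telemetry, eyes, order gives the robot as it stands.
- The arm moves only by the tool servo_tool, never from a script. Its argument "deltas" is a list of rows, each a list of 3 entries, a list of its own where there are three numbers: the shift along the tool's x, y, z in cm, then the turn about the tool's z in rad, then the finger opening in cm, from 0 to 8.54. A call has 1 to 12 rows; each row shifts and turns the pose as measured when the row begins, along the tool's axes as they then stand; what a row does not reach is not made up. A row lasts 1/12 s, in which the tool goes at most 41.7 mm and 7.16 degrees, less where a joint would pass 70% of its speed; a pose out of reach is approached as far as the arm can. A call is refused whole if a number of a shift passes 4.17 or a number of a turn 0.125, either way. A call with a gripper value outside its range is refused whole. The fingers move at their own pace and stop on an object; "force" is the grip in N (left out, the last holds). Time passes only in rows, so rows that do not move let the fingers close. It gives the time, the measured TCP pose, the force and the opening at its end, in the units of the state.
- telemetry.get_obs(): the state, without advancing time (a new reading comes with each control period).
- eyes.camera(name): name is "scene" or "top" or "wrist"; returns (picture, depth): 420x560x3 uint8, blue, green, red; 420x560 float32, m along the optical axis (not along the pixel's ray), 0 where there is no reading.
- eyes.calibration(name): a dict with "fx", "fy", "cx", "cy" (pixels), "rvec" (rotation vector, rad) and "tvec" (3), from world to camera coordinates, as OpenCV has them. Camera axes: x right, y down, z forward; pixel columns grow to the right and rows downward; lengths in m; the calibration is good to about 2 mm. A picture is of the moment at which its call begins: read the wrist's pose just before it. calibration takes no time and is no camera call; for the wrist camera it gives the pose at the moment of the call.
- order.hand_in(): hands the job in, once; it reports no verdict.
The state is a dict: "clock": time; "joint_pos": joint angles; "joint_velocities": joint speeds; "tau": joint torques, N m; "position": TCP position; "ee_rot": TCP orientation; "ft_force": force on the tool from outside, world axes, zero at the start; "torque": the same for the moment, N m; "grip_width": opening from 0.0 (shut) to 1.0 (fully open).
Only numpy, scipy, OpenCV 4.12 (cv2) and the standard library are available. Lean on these libraries where they do the work, as an engineer would, in place of code of your own. Each camera call takes 0.05 s, during which the arm holds its last target. There are 200 camera calls.

## Working session

There is one attempt and no reset: what is moved stays moved. The work goes in short steps, Python scripts to look and compute and a tool call to move; the robot and the scene stay as the last step left them, time stands still between calls to the robot, and variables do not carry over. Pictures are saved under pics/ and viewed, about 12 in all and at most 16, crops included, and the job is handed in when it is done.

Besides the shell and the picture viewer there is one more tool, called after "Emit:" by a JSON object that holds its "api" and its "payload", one argument or row to a line. servo_tool: Moves the arm, as the interface text tells. Its arguments: {"type":"object","properties":{"deltas":{"type":"array"},"force":{"type":"number"}},"required":["deltas"]}

```bash
mkdir -p pics; ls
python3 - <<'E'
from workcell import telemetry, eyes
import cv2, numpy as np
o=telemetry.get_obs(); print(o)
for n in ("scene","top"):
    c=eyes.calibration(n); print(n,c)
    p,d=eyes.camera(n); cv2.imwrite(f"pics/{n}0.png",p); np.savez(f"pics/{n}0.npz",p=p,d=d)
E
```

```text
pics
{'clock': 0.0, 'joint_pos': array([-1.12260396,  0.33289187, -0.06469037,  1.46094721,  0.02162926,
        1.3498937 , -0.08851083]), 'joint_velocities': array([-0.00080379, -0.00018016, -0.00151106, -0.00046069,  0.0003571 ,
        0.00043232,  0.00159954]), 'tau': array([-1.85815312e-03, -6.25454164e+01,  4.78399184e-02, -3.91611993e+01,
        1.60555250e-02,  9.93683352e-03, -6.10950096e-06]), 'position': array([0.28333172, 0.55663337, 0.20960064]), 'ee_rot': array([ 8.52521275e-01,  5.22692027e-01, -5.88342764e-04,  4.18344324e-04]), 'ft_force': array([ 0.046142  ,  0.11860879, -0.25355112]), 'torque': array([-0.01358422,  0.01825477, -0.0406713 ]), 'grip_width': 1.000686660436012}
scene {'fx': 407.41129566694303, 'fy': 407.41129566694303, 'cx': 279.23106155426, 'cy': 213.20321705082878, 'rvec': array([ 1.242774  ,  2.46368376, -0.76105206]), 'tvec': array([ 0.30090321, -0.24104425,  1.02383697])}
top {'fx': 507.21048845125375, 'fy': 507.21048845125375, 'cx': 274.56782614630646, 'cy': 207.0622705873922, 'rvec': array([ 2.13400306, -2.14064492,  0.12337931]), 'tvec': array([-0.03228475,  0.47682706,  1.02193793])}
```

View pics/top0.png

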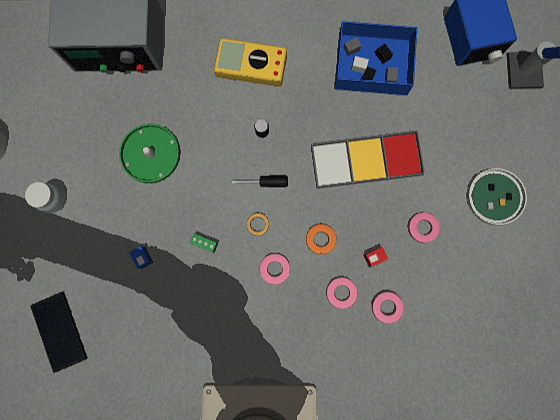

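View pics/scene0.png

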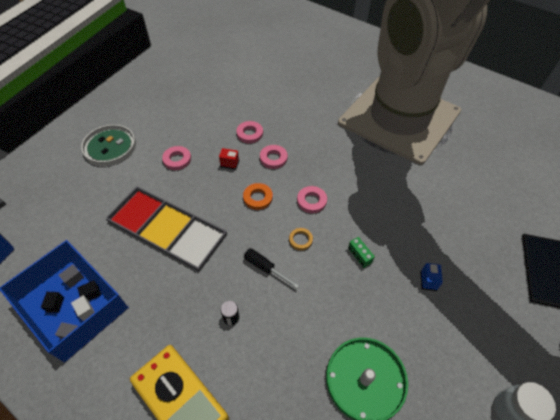

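The top view shows these pixels: orange ring (321,239), brass ring (258,223), capacitor (262,128), blue relay (141,257), terminal block (204,242), red spare (375,256), housing (150,153) with its post at (149,152), and tray (368,159) with white at right in the scene view.

Possible look-alikes:
- **Pink rings:** (275,268), (342,292), (388,306) and (424,227). Not meant.
- **Red relay:** the spare, not to be moved.
- **Round PCB dish:** (497,196). Not the housing.
- **Blue box, loose cubes and white cup:** (38,195) for the cup. No part of the job.

The orange one at (321,239) is the spacer.

```bash
cat > h.py <<'E'
import cv2, numpy as np
from workcell import eyes, telemetry
def world(c,d):
    R,_=cv2.Rodrigues(np.array(c["rvec"])); t=np.array(c["tvec"])
    v,u=np.indices(d.shape)
    P=np.stack([(u-c["cx"])/c["fx"]*d,(v-c["cy"])/c["fy"]*d,d],-1)
    return (P-t)@R
def ray(c,u,v,z):
    R,_=cv2.Rodrigues(np.array(c["rvec"])); C=-R.T@np.array(c["tvec"])
    r=R.T@np.array([(u-c["cx"])/c["fx"],(v-c["cy"])/c["fy"],1]); return C+r*(z-C[2])/r[2]
def project(c,P):
    return cv2.projectPoints(np.array(P,float).reshape(-1,3),np.array(c["rvec"]),np.array(c["tvec"]),np.array([[c["fx"],0,c["cx"]],[0,c["fy"],c["cy"]],[0,0,1]]),None)[0].reshape(-1,2)
def top_face(W,m,tol=.005):
    """world points of the top face of the masked thing: z, min-area rect"""
    P=W[m]; z=np.percentile(P[:,2],85); T=P[abs(P[:,2]-z)<tol]
    r=cv2.minAreaRect((T[:,:2]*1000).astype(np.float32)); return z*1000,r,len(T)
E
python3 - <<'E'
from h import *
rois={"spacer":(321,239,22),"clamp":(258,223,16),"cap":(262,128,12),"relay":(141,257,16),"term":(204,242,20),"spare":(375,256,16),"housing":(150,153,34),"tray":(368,159,62),"pink":(275,268,20)}
T=np.load("pics/top0.npz"); ct=eyes.calibration("top"); W=world(ct,T["d"])
S=np.load("pics/scene0.npz"); cs=eyes.calibration("scene"); WS=world(cs,S["d"])
print("desk z",np.median(W[300:340,200:260,2]),np.median(WS[100:140,200:240,2]))
for n,(u,v,r) in rois.items():
    m=np.zeros(T["d"].shape,bool); m[v-r:v+r,u-r:u+r]=1; m&=(W[...,2]>.005)&(T["d"]>0)
    z,q,k=top_face(W,m)
    cx,cy=np.array(q[0])/1000
    ms=(np.hypot(WS[...,0]-cx,WS[...,1]-cy)<max(r*.0018,.03))&(WS[...,2]>.005)&(S["d"]>0)
    z2,q2,k2=top_face(WS,ms)
    print(n,"top z%.1f c(%.0f %.0f) size(%.0f %.0f) ang%.0f n%d"%(z,*q[0],*q[1],q[2],k),"| scene z%.1f c(%.0f %.0f) size(%.0f %.0f) ang%.0f n%d"%(z2,*q2[0],*q2[1],q2[2],k2))
for n in ("W","Y","R"):
    u,v={"W":(331,164),"Y":(367,159),"R":(403,155)}[n]; print(n,W[v,u].round(3))
u,v=149,152;print("post",W[v-4:v+5,u-4:u+5,2].max())
print(eyes.calibration("wrist"))
p,d=eyes.camera("wrist"); a=cv2.resize(T["p"][205:325,110:450],None,fx=2.3,fy=2.3); cv2.imwrite("pics/crop1.png",a)
E
```

```text
desk z 0.0003355341556569334 -0.0004989324261948757
spacer top z16.3 c(411 -129) size(61 61) ang90 n504 | scene z14.7 c(413 -127) size(64 61) ang72 n455
clamp top z14.1 c(443 3) size(46 45) ang45 n200 | scene z12.7 c(445 6) size(48 46) ang33 n241
cap top z45.7 c(649 -4) size(27 27) ang16 n136 | scene z44.5 c(650 -2) size(29 27) ang40 n229
relay top z37.7 c(374 247) size(38 28) ang28 n244 | scene z37.0 c(374 249) size(40 28) ang29 n310
term top z30.1 c(403 116) size(53 22) ang67 n247 | scene z28.9 c(405 118) size(52 22) ang67 n298
spare top z38.7 c(373 -241) size(28 38) ang24 n237 | scene z36.1 c(374 -238) size(31 39) ang26 n186
housing top z18.0 c(599 238) size(129 128) ang19 n406 | scene z10.2 c(598 240) size(119 118) ang24 n2334
tray top z15.5 c(534 -237) size(195 231) ang7 n870 | scene z15.3 c(583 -231) size(98 221) ang7 n605
pink top z16.5 c(349 -33) size(62 61) ang0 n508 | scene z14.8 c(351 -30) size(62 63) ang25 n455
W [ 0.573 -0.155  0.007]
Y [ 0.584 -0.232  0.007]
R [ 0.593 -0.31   0.004]
post 1.0773335767574954
{'fx': 315.2276165334828, 'fy': 315.2276165334828, 'cx': 280.9834044453564, 'cy': 213.4949113642362, 'rvec': array([-2.46405799, -1.50936657, -0.21531167]), 'tvec': array([-0.62480623, -0.03578884,  0.37875886])}
```

View pics/crop1.png

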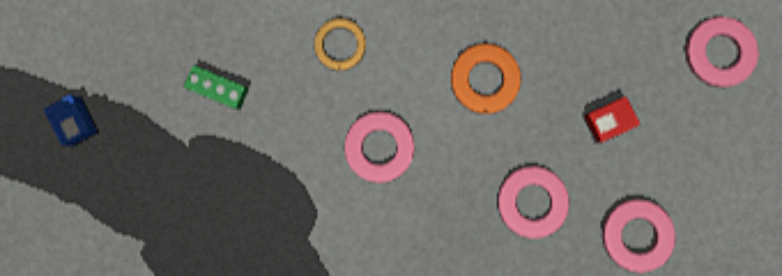

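The crop confirms the choice: orange ring at (485,78), clearly different from the four pink ones, and brass ring at (340,43). Both views agree within 3 mm and heights match the text. Next I'll write a small planner and head for the relay.

```bash
cat >> h.py <<'E'
from scipy.spatial.transform import Rotation as Ro
def plan(x,y,z,yaw=None):
    """print the shift (cm) in the tool's axes before and after the turn, and the turn"""
    o=telemetry.get_obs(); R=Ro.from_quat(o["ee_rot"]); M=R.as_matrix(); y0=np.degrees(np.arctan2(M[1,0],M[0,0]))
    d=(np.array([x,y,z])/1000-o["position"])*100
    t=0 if yaw is None else -np.radians((yaw-y0+90)%180-90)
    M2=(R*Ro.from_rotvec([0,0,t])).as_matrix()
    print("t%.1f pos %s yaw %.1f tilt %.2fdeg grip %.1fmm j1 %.2f j7 %.2f"%(o["clock"],(o["position"]*1000).round(1),y0,np.degrees(np.arccos(-M[2,2])),o["grip_width"]*85.4,o["joint_pos"][0],o["joint_pos"][6]))
    print("  shift now",(M.T@d).round(2),"norm",np.linalg.norm(d).round(1),"| turn %.3f then shift"%t,(M2.T@d).round(2))
def wrist(name,w=True):
    c=eyes.calibration("wrist"); p,d=eyes.camera("wrist")
    if w: cv2.imwrite(f"pics/{name}.png",p)
    return c,p,d,world(c,d)
def blob(W,d,x,y,r,zmin=.006,tol=.005):
    m=(np.hypot(W[...,0]-x/1000,W[...,1]-y/1000)<r/1000)&(W[...,2]>zmin)&(d>0)
    z,q,k=top_face(W,m,tol); print("top z%.1f c(%.1f %.1f) size(%.1f %.1f) ang%.1f n%d"%(z,*q[0],*q[1],q[2],k))
E
python3 -c "
from h import *
plan(374,248,200,28)"
```

```text
t0.1 pos [283.4 556.7 209.8] yaw 63.0 tilt 0.06deg grip 85.5mm j1 -1.12 j7 -0.09
  shift now [-23.4   22.08   1.01] norm 32.2 | turn 0.611 then shift [-6.49 31.51  1.01]
```

Emit:
{"api": "servo_tool", "payload": {
  "deltas": [
    [[-2.4,2.2,0],0,8.5],
    [[-2.9,2.7,0],0,8.5],
    [[-2.9,2.7,0],0,8.5],
    [[-2.9,2.7,0],0,8.5],
    [[-2.9,2.7,0],0,8.5],
    [[-2.9,2.7,0],0,8.5],
    [[-2.9,2.7,0],0,8.5],
    [[0,0,0],0.12,8.5],
    [[0,0,0],0.12,8.5],
    [[0,0,0],0.12,8.5],
    [[0,0,0],0.12,8.5],
    [[0,0,0],0.12,8.5]
  ],
  "force": 40
}}

```text
clock: 1.15
position: [0.3581, 0.2819, 0.2052]
ee_rot: [0.97, 0.243, -0.003, 0.001]
ft_force: [0.2, -1.1, 0.6]
grip_width: 0.993
```

```bash
python3 -c "
from h import *
plan(374,248,120,28)
c,p,d,W=wrist('w1'); blob(W,d,374,248,30,.02)
R=cv2.Rodrigues(c['rvec'])[0]; print('cam',-R.T@c['tvec'],R[2])"
```

```text
t1.1 pos [358.1 281.9 205.2] yaw 28.1 tilt 0.40deg grip 84.8mm j1 -0.84 j7 -0.28
  shift now [-0.13  3.74  8.53] norm 9.3 | turn 0.002 then shift [-0.12  3.74  8.53]
top z36.2 c(372.8 248.6) size(37.0 27.4) ang28.5 n823
cam [0.32536463 0.34598266 0.36823578] [ 0.12683796 -0.2514248  -0.95952994]
```

Emit:
{"api": "servo_tool", "payload": {
  "deltas": [
    [[0,2,1],0,8.5],
    [[0,1.8,2],0,8.5],
    [[0,0,4],0,8.5],
    [[0,0,4],0,8.5],
    [[0,0,4],0,8.5],
    [[0,0,2.5],0,8.5],
    [[0,0,1.3],0,8.5],
    [[0,0,0.3],0,8.5],
    [[0,0,0],0,8.5]
  ]
}}

```text
clock: 1.95
position: [0.376, 0.2471, 0.0083]
ee_rot: [0.968, 0.251, -0.001, -0.0]
ft_force: [0.7, -0.1, 0.2]
grip_width: 0.992
```

```bash
python3 -c "
from h import *
plan(373.5,248.4,13,28.5)"
```

```text
t1.9 pos [376.  247.1   8.3] yaw 29.1 tilt 0.12deg grip 84.7mm j1 -0.79 j7 -0.15
  shift now [-0.16 -0.23 -0.47] norm 0.6 | turn 0.010 then shift [-0.16 -0.23 -0.47]
```

Emit:
{"api": "servo_tool", "payload": {
  "deltas": [
    [[-0.1,-0.2,-0.5],0,6],
    [[0,0,0],0,2],
    [[0,0,0],0,2],
    [[0,0,0],0,2],
    [[0,0,0],0,2],
    [[0,0,0],0,2],
    [[0,0,0],0,2],
    [[0,0,-1],0,2],
    [[0,0,-4],0,2],
    [[0,0,-4],0,2],
    [[0,0,-4],0,2]
  ]
}}

```text
clock: 2.87
position: [0.3718, 0.2466, 0.148]
ee_rot: [0.967, 0.253, -0.004, 0.001]
ft_force: [0.3, 0.3, 0.2]
grip_width: 0.232
```

```bash
python3 -c "
from h import *
plan(583,-232,140,7.5)
c,p,d,W=wrist('w2')"
```

```text
t2.9 pos [371.8 246.6 148. ] yaw 29.3 tilt 0.49deg grip 19.8mm j1 -0.81 j7 -0.18
  shift now [-5.03 52.07  0.88] norm 52.3 | turn 0.381 then shift [14.69 50.21  0.88]
```

View pics/w2.png

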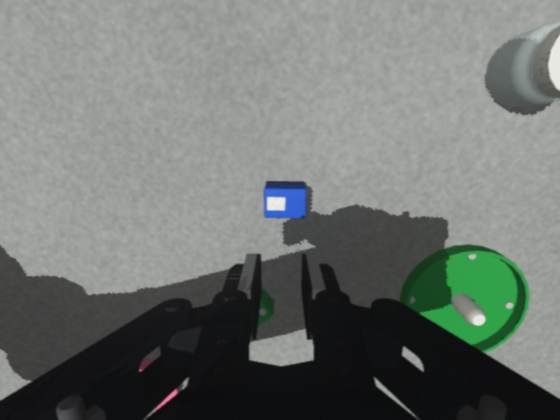

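The relay is still standing on the desk at pixel (286,200). The lift began before the fingers had closed. I'll measure it again and retry with a longer closing wait.

```bash
python3 -c "
from h import *
c,p,d,W=wrist('w3',0); print(W[200,286].round(3)); blob(W,d,W[200,286,0]*1000,W[200,286,1]*1000,30,.02)
plan(373.5,248.4,50,28.5)"
```

```text
[0.379 0.253 0.036]
top z267.4 c(370.6 264.3) size(53.5 12.2) ang27.7 n5665
t3.0 pos [375.5 249.6 153.2] yaw 29.3 tilt 0.22deg grip 20.1mm j1 -0.81 j7 -0.18
  shift now [-0.27  0.03 10.32] norm 10.3 | turn 0.014 then shift [-0.27  0.03 10.32]
```

```bash
sed -i 's/zmin=.006,tol=.005):/zmin=.006,tol=.005,zmax=.06):/; s/(W\[...,2\]>zmin)&(d>0)/(W[...,2]>zmin)\&(W[...,2]<zmax)\&(d>0)/' h.py; python3 -c "
from h import *
c,p,d,W=wrist('w3',0); blob(W,d,376,250,30,.02)"
```

```text
top z36.2 c(373.3 248.2) size(38.0 28.3) ang28.6 n1246
```

Emit:
{"api": "servo_tool", "payload": {
  "deltas": [
    [[0,0,0],0,8.5],
    [[0,0,0],0,8.5],
    [[0,0,0],0,8.5],
    [[0,0,0],0,8.5],
    [[0,0,0],0,8.5],
    [[0,0,0],0,8.5],
    [[0,0,0],0,8.5]
  ]
}}

```text
clock: 3.6
position: [0.3721, 0.2468, 0.1468]
ee_rot: [0.967, 0.253, -0.003, 0.001]
ft_force: [-0.4, -0.0, -0.6]
grip_width: 0.996
```

Emit:
{"api": "servo_tool", "payload": {
  "deltas": [
    [[0,0,4],0,8.5],
    [[0,0,4],0,8.5],
    [[0,0,3],0,8.5],
    [[0,0,1.5],0,8.5],
    [[0,0,0.6],0,8.5],
    [[0,0,0],0,8.5],
    [[0,0,0],0,8.5]
  ]
}}

```text
clock: 4.18
position: [0.3725, 0.2473, 0.012]
ee_rot: [0.967, 0.253, -0.002, 0.001]
ft_force: [0.8, 0.5, 0.1]
grip_width: 0.998
```

```bash
python3 -c "
from h import *
for i in range(3):
  plan(373.4,248.3,13,28.5); eyes.camera('wrist')"
```

```text
t4.2 pos [372.5 247.3  12. ] yaw 29.3 tilt 0.24deg grip 85.2mm j1 -0.80 j7 -0.15
  shift now [ 0.13 -0.05 -0.1 ] norm 0.2 | turn 0.014 then shift [ 0.13 -0.05 -0.1 ]
t4.2 pos [372.7 247.4  12.4] yaw 29.3 tilt 0.20deg grip 84.5mm j1 -0.80 j7 -0.15
  shift now [ 0.1  -0.04 -0.06] norm 0.1 | turn 0.014 then shift [ 0.1  -0.04 -0.06]
t4.3 pos [373.1 247.7  12.8] yaw 29.3 tilt 0.14deg grip 85.2mm j1 -0.80 j7 -0.15
  shift now [ 0.06 -0.03 -0.02] norm 0.1 | turn 0.014 then shift [ 0.06 -0.03 -0.02]
```

Emit:
{"api": "servo_tool", "payload": {
  "deltas": [
    [[0,0,0],0,2],
    [[0,0,0],0,2],
    [[0,0,0],0,2],
    [[0,0,0],0,2],
    [[0,0,0],0,2],
    [[0,0,0],0,2],
    [[0,0,0],0,2],
    [[0,0,0],0,2],
    [[0,0,0],0,2]
  ]
}}

```text
clock: 5.08
position: [0.3754, 0.2497, 0.0165]
ee_rot: [0.967, 0.253, 0.002, -0.002]
ft_force: [-0.7, -0.5, -0.1]
grip_width: 0.236
```

```bash
python3 -c "
from h import *
c,p,d,W=wrist('w4',0)
q,e=eyes.camera('scene'); Z=cv2.resize(q[200:340,340:500],None,fx=3.5,fy=3.5); cv2.imwrite('pics/s4.png',np.hstack([p[60:400],np.pad(Z,((0,0),(0,0),(0,0)))[:340]])[:,:])
print(telemetry.get_obs()['grip_width'])
"; python3 -c "
import cv2
a=cv2.imread('pics/s4.png'); print(a.shape); cv2.imwrite('pics/s4.png',cv2.resize(a,(800,int(a.shape[0]*800/a.shape[1]))))"
```

```text
0.2317848888960489
(340, 1120, 3)
```

View pics/s4.png

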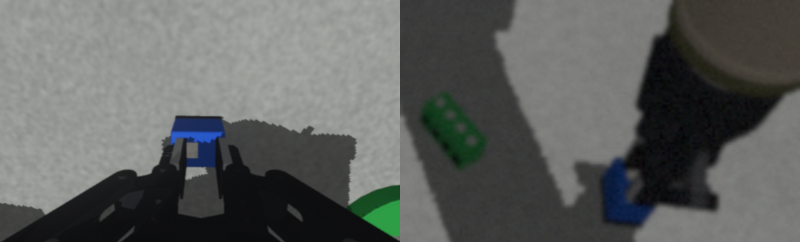

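The fingers closed beside the relay, not around it: it stands about 2 cm "ahead" of them at (197,140) in the left half of the picture. I need to find where the tips really are in camera coordinates.

```bash
python3 -c "
from h import *
o=telemetry.get_obs(); print(o['position'])
for n in ('wrist','scene','top'):
  c=eyes.calibration(n); p,d=eyes.camera(n); W=world(c,d)
  hsv=cv2.cvtColor(p,cv2.COLOR_BGR2HSV); dark=(hsv[...,2]<75)&(hsv[...,1]<90)
  g=(np.hypot(W[...,0]-.375,W[...,1]-.249)<.07)&(d>0)
  blue=g&(hsv[...,1]>120)&(W[...,2]>.02)&(W[...,2]<.045)&(abs(hsv[...,0].astype(int)-112)<14)
  if blue.any(): print(n,'blue',blue.sum(),(W[blue].mean(0)*1000).round(0))
  for a,b in ((.012,.03),(.03,.045),(.045,.06),(.06,.09)):
    m=g&dark&(W[...,2]>a)&(W[...,2]<b)
    if m.sum()>4: print(n,a,m.sum(),(W[m].mean(0)*1000).round(0),(W[m].min(0)*1000).round(0),(W[m].max(0)*1000).round(0))
"
```

```text
[0.37538351 0.24971673 0.01651116]
wrist blue 2758 [372. 254.  34.]
wrist 0.03 119 [373. 255.  42.] [353. 236.  35.] [391. 268.  45.]
wrist 0.045 887 [374. 257.  53.] [351. 235.  45.] [392. 268.  60.]
wrist 0.06 4979 [371. 257.  80.] [331. 221.  60.] [417. 282.  90.]
scene blue 173 [385. 245.  31.]
scene 0.03 24 [374. 246.  40.] [367. 239.  35.] [394. 267.  45.]
scene 0.045 60 [381. 245.  52.] [366. 233.  45.] [398. 265.  60.]
scene 0.06 151 [382. 245.  78.] [345. 219.  60.] [415. 265.  90.]
top blue 115 [378. 238.  33.]
top 0.045 16 [375. 237.  52.] [361. 230.  45.] [394. 247.  59.]
top 0.06 24 [362. 231.  80.] [344. 218.  60.] [415. 256.  90.]
```

Emit:
{"api": "servo_tool", "payload": {
  "deltas": [
    [[0,0,-3],0,2],
    [[0,0,-4],0,2],
    [[0,0,-3],0,2],
    [[0,0,0],0,2],
    [[0,0,0],0,2]
  ]
}}

```text
clock: 5.75
position: [0.3737, 0.2481, 0.1196]
ee_rot: [0.967, 0.253, 0.0, -0.001]
ft_force: [-0.3, -0.5, -0.8]
grip_width: 0.236
```

```bash
python3 -c "
from h import *
for n in ('wrist','scene','top'):
  o=telemetry.get_obs(); T=o['position']
  c=eyes.calibration(n); p,d=eyes.camera(n); W=world(c,d)
  g=(np.hypot(W[...,0]-T[0],W[...,1]-T[1])<.06)&(d>0)&(W[...,2]>.05)&(W[...,2]<T[2]+.09)
  L=(W[g]-T)@Ro.from_quat(o['ee_rot']).as_matrix()*1000
  i=np.argsort(-L[:,2]); print(n,T.round(3),g.sum(),'deepest tool xyz mm',L[i[[0,5,20,60]]].round(0).tolist() if len(i)>60 else L[i[:3]].round(0).tolist())
  print(project(c,[T])[0].round(0))
  if n=='scene':
    u,v=project(c,[T])[0].astype(int); Z=p[max(v-60,0):v+60,u-80:u+80]; cv2.circle(Z,(80,min(v,60)),1,(0,0,255),-1); cv2.imwrite('pics/s5.png',cv2.resize(Z,None,fx=4,fy=4))
"
```

```text
wrist [0.374 0.248 0.12 ] 18090 deepest tool xyz mm [[10.0, -8.0, -21.0], [10.0, -2.0, -22.0], [-10.0, -6.0, -22.0], [-11.0, -11.0, -25.0]]
[281. 255.]
scene [0.374 0.248 0.12 ] 727 deepest tool xyz mm [[-10.0, -3.0, -21.0], [17.0, 8.0, -23.0], [20.0, 6.0, -27.0], [24.0, -6.0, -32.0]]
[450. 250.]
top [0.374 0.248 0.119] 206 deepest tool xyz mm [[10.0, 0.0, -22.0], [-15.0, 11.0, -24.0], [-16.0, 11.0, -32.0], [-11.0, 12.0, -50.0]]
[125. 255.]
```

View pics/s5.png

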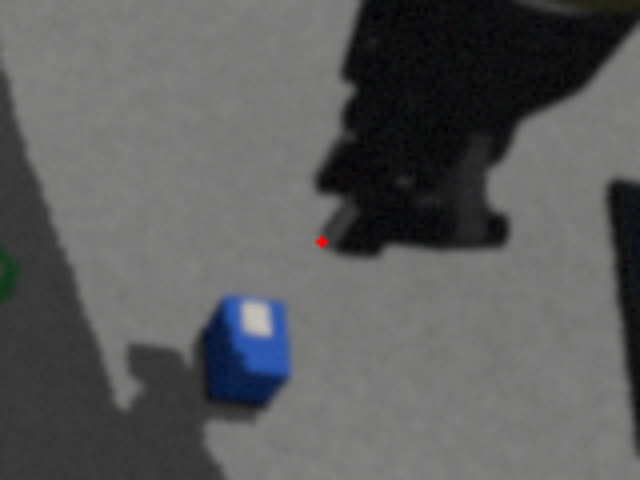

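All three views agree that the finger tips stand 21 mm short of the reported TCP at 20 mm opening. The red dot marks the reported TCP, and the tips end well above it. So I take tip = TCP + 21 mm up, plus the swing when open, and command lower TCP heights, watching the force.

Emit:
{"api": "servo_tool", "payload": {
  "deltas": [
    [[0,0,0],0,7],
    [[0,0,0],0,7],
    [[0,0,0.5],0,7],
    [[0,0,2],0,7],
    [[0,0,3],0,7],
    [[0,0,3],0,7],
    [[0,0,2],0,7],
    [[0,0,1.5],0,7],
    [[0,0,0.9],0,7],
    [[0,0,0],0,7]
  ]
}}

```text
clock: 6.73
position: [0.3688, 0.2439, -0.0242]
ee_rot: [0.967, 0.253, -0.005, 0.002]
ft_force: [-0.6, -0.6, -0.1]
grip_width: 0.818
```

```bash
python3 -c "
from h import *
plan(373.4,248.3,-9,28.5)"
```

```text
t6.7 pos [368.8 243.9 -24.2] yaw 29.3 tilt 0.66deg grip 69.8mm j1 -0.80 j7 -0.14
  shift now [ 0.6  -0.15 -1.53] norm 1.6 | turn 0.014 then shift [ 0.59 -0.16 -1.53]
```

Emit:
{"api": "servo_tool", "payload": {
  "deltas": [
    [[0.4,-0.1,-1],0,7],
    [[0,0,0],0,7],
    [[0,0,0],0,2],
    [[0,0,0],0,2],
    [[0,0,0],0,2],
    [[0,0,0],0,2],
    [[0,0,0],0,2],
    [[0,0,0],0,2],
    [[0,0,0],0,2]
  ]
}}

```text
clock: 7.48
position: [0.3734, 0.248, -0.0109]
ee_rot: [0.967, 0.253, -0.004, 0.002]
ft_force: [-0.4, -0.4, 0.1]
grip_width: 0.441
```

```bash
python3 -c "
from h import *
plan(583,-232,130,7.5)"
```

```text
t7.5 pos [373.4 248.  -10.9] yaw 29.3 tilt 0.47deg grip 37.6mm j1 -0.80 j7 -0.15
  shift now [ -5.33  52.14 -13.97] norm 54.2 | turn 0.381 then shift [ 14.42  50.39 -13.97]
```

Emit:
{"api": "servo_tool", "payload": {
  "deltas": [
    [[0,0,-1],0,2],
    [[0,0,-3],0,2],
    [[0,0,-4],0.095,2],
    [[0,0,-4],0.095,2],
    [[0,0,-2],0.095,2],
    [[0,0,0],0.095,2],
    [[0.6,2,0],0,2],
    [[1.1,3.9,0],0,2],
    [[1.1,3.9,0],0,2],
    [[1.1,3.9,0],0,2],
    [[1.1,3.9,0],0,2],
    [[1.1,3.9,0],0,2]
  ]
}}

```text
clock: 8.48
position: [0.4589, 0.0424, 0.1456]
ee_rot: [0.998, 0.064, -0.001, 0.0]
ft_force: [0.8, 0.9, -0.9]
grip_width: 0.44
```

```bash
python3 -c "
from h import *
plan(583,-232,130,7.5)"
```

```text
t8.5 pos [458.9  42.4 145.6] yaw 7.3 tilt 0.13deg grip 37.6mm j1 -0.58 j7 -0.06
  shift now [ 8.83 28.79  1.54] norm 30.2 | turn -0.004 then shift [ 8.72 28.82  1.54]
```

Emit:
{"api": "servo_tool", "payload": {
  "deltas": [
    [[1.1,3.7,0],0,2],
    [[1.1,3.7,0],0,2],
    [[1.1,3.7,0],0,2],
    [[1.1,3.7,0],0,2],
    [[1.1,3.7,0],0,2],
    [[1.1,3.7,0.5],0,2],
    [[1.0,3,0.5],0,2],
    [[0.5,1.6,0],0,2],
    [[0,0.6,0],0,2],
    [[0,0,0],0,2],
    [[0,0,0],0,2]
  ]
}}

```text
clock: 9.4
position: [0.5762, -0.2421, 0.143]
ee_rot: [0.998, 0.06, 0.002, 0.0]
ft_force: [-0.1, -0.8, -0.3]
grip_width: 0.439
```

```bash
python3 -c "
from h import *
eyes.camera('wrist');eyes.camera('wrist')
plan(583,-232,-4,7.5)
c,p,d,W=wrist('w6')
print(project(c,[[.583,-.232,.004]]))
T=np.load('pics/top0.npz'); ct=eyes.calibration('top'); p,d=eyes.camera('top'); hsv=cv2.cvtColor(T['p'],cv2.COLOR_BGR2HSV); Wt=world(ct,T['d'])
for n,z,m in (('W',.004,(hsv[...,1]<40)&(hsv[...,2]>170)),('Y',.004,(abs(hsv[...,0].astype(int)-24)<8)&(hsv[...,1]>120)),('R',.004,((hsv[...,0]<8)|(hsv[...,0]>172))&(hsv[...,1]>150))):
  u0,v0={'W':(331,164),'Y':(367,159),'R':(403,155)}[n]
  k,l,s,ce=cv2.connectedComponentsWithStats(m.astype(np.uint8)); i=l[v0,u0]; r=cv2.minAreaRect(np.argwhere(l==i)[:,::-1].astype(np.float32))
  print(n,s[i,4],(ray(ct,*r[0],z)*1000).round(1), r[1])
"
```

```text
t9.5 pos [ 576.4 -241.1  143.1] yaw 6.9 tilt 0.20deg grip 37.5mm j1 -0.15 j7 0.63
  shift now [ 0.71 -0.83 14.71] norm 14.8 | turn -0.010 then shift [ 0.72 -0.83 14.71]
[[288.2062673  188.99103704]]
W 1232 [ 574.6 -156.5    4. ] (39.1807746887207, 32.10979461669922)
Y 1305 [ 584.6 -232.     4. ] (41.03362274169922, 32.643714904785156)
R 1251 [ 593.7 -307.     4. ] (40.199737548828125, 31.863386154174805)
```

View pics/w6.png

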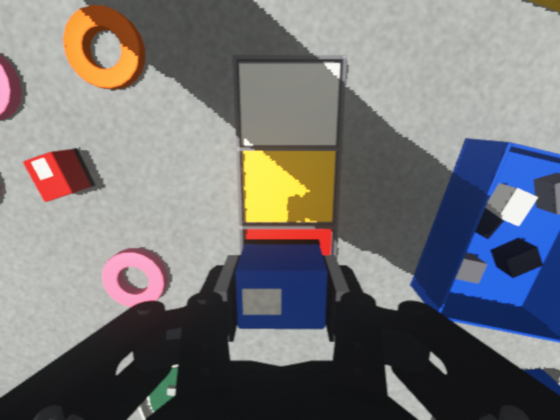

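The relay is held upright between the pads. The bays are in view: white (290,105), yellow (288,187) and red partly hidden (290,240). The target pixel is (288,189).

Emit:
{"api": "servo_tool", "payload": {
  "deltas": [
    [[0.7,-0.8,1],0,2],
    [[0,0,3],0,2],
    [[0,0,3],0,2],
    [[0,0,3],0,2],
    [[0,0,1.5],0,2],
    [[0,0,0.5],0,2],
    [[0,0,0],0,2],
    [[0,0,0],0,2]
  ]
}}

```text
clock: 10.27
position: [0.5881, -0.2179, 0.0174]
ee_rot: [0.998, 0.067, 0.005, -0.003]
ft_force: [-0.3, 0.1, -0.7]
grip_width: 0.439
```

```bash
python3 -c "
from h import *
plan(584,-231.5,-6,7.5)"
```

```text
t10.3 pos [ 588.1 -217.9   17.4] yaw 7.7 tilt 0.60deg grip 37.5mm j1 -0.13 j7 0.67
  shift now [-0.61  1.3   2.33] norm 2.7 | turn 0.003 then shift [-0.61  1.31  2.33]
```

Emit:
{"api": "servo_tool", "payload": {
  "deltas": [
    [[-0.3,0.7,0],0,2],
    [[-0.2,0.4,0.7],0,2],
    [[0,0,0.7],0,2],
    [[0,0,0.3],0,2],
    [[0,0,0],0,2],
    [[0,0,0],0,2]
  ]
}}

```text
clock: 10.77
position: [0.5874, -0.2313, 0.003]
ee_rot: [0.998, 0.067, 0.008, -0.002]
ft_force: [-0.5, 0.1, -0.8]
grip_width: 0.438
```

```bash
python3 -c "
from h import *
plan(584,-231.5,-6,7.5); print(telemetry.get_obs()['ft_force'])"
```

```text
t10.8 pos [ 587.4 -231.3    3. ] yaw 7.6 tilt 0.93deg grip 37.4mm j1 -0.10 j7 0.70
  shift now [-0.35 -0.02  0.9 ] norm 1.0 | turn 0.003 then shift [-0.35 -0.02  0.9 ]
[-0.4550229   0.08320599 -0.84410154]
```

Emit:
{"api": "servo_tool", "payload": {
  "deltas": [
    [[-0.2,0,0.4],0,2],
    [[0,0,0.3],0,2],
    [[0,0,0.1],0,2],
    [[0,0,0],0,2],
    [[0,0,0],0,5],
    [[0,0,0],0,5],
    [[0,0,0],0,5],
    [[0,0,-0.5],0,5],
    [[0,0,-2],0,5],
    [[0,0,-4],0,5],
    [[0,0,-4],0,6.5],
    [[0,0,-3],0,7.5]
  ]
}}

```text
clock: 11.77
position: [0.5791, -0.2303, 0.1283]
ee_rot: [0.998, 0.067, 0.002, -0.003]
ft_force: [0.9, 0.1, -0.5]
grip_width: 0.85
```

```bash
python3 -c "
from h import *
eyes.camera('wrist')
plan(412,-128,140,7.5)
c,p,d,W=wrist('w7'); blob(W,d,584,-231,32,.025); blob(W,d,412,-128,40,.007)"
```

```text
t11.8 pos [ 581.7 -231.7  134.4] yaw 7.6 tilt 0.69deg grip 74.9mm j1 -0.15 j7 0.63
  shift now [-15.44 -12.53  -0.69] norm 19.9 | turn 0.002 then shift [-15.47 -12.5   -0.69]
top z40.2 c(584.9 -231.4) size(37.5 28.3) ang8.2 n1440
top z14.1 c(411.6 -129.0) size(63.0 63.5) ang57.5 n4124
```

Emit:
{"api": "servo_tool", "payload": {
  "deltas": [
    [[-2.5,-2,0],0,8.5],
    [[-3,-2.4,0],0,8.5],
    [[-3,-2.4,0],0,8.5],
    [[-3,-2.4,0],0,8.5],
    [[-2,-1.7,0],0,8.5],
    [[-1,-0.8,0],0,8.5],
    [[-0.3,-0.3,0],0,8.5],
    [[0,0,0],0,8.5],
    [[0,0,0],0,8.5]
  ]
}}

```text
clock: 12.62
position: [0.4126, -0.1289, 0.1274]
ee_rot: [0.998, 0.068, 0.006, -0.002]
ft_force: [0.7, -0.1, -0.4]
grip_width: 0.994
```

```bash
cat >> h.py <<'E'
def tips(n='wrist'):
    o=telemetry.get_obs(); T=o['position']; c=eyes.calibration(n); p,d=eyes.camera(n); W=world(c,d)
    L=(W-T)@Ro.from_quat(o['ee_rot']).as_matrix()*1000
    g=(abs(L[...,1])<12)&(abs(L[...,0])<60)&(d>0)&(L[...,2]<-12)&(L[...,2]>-70)&(W[...,2]>.05)
    for s in (-1,1):
        P=L[g&(s*L[...,0]>0)]; P=P[np.argsort(-P[:,2])]; print("tip grip %.1f"%(o['grip_width']*85.4),P[[3,15,40]].round(0).tolist() if len(P)>40 else len(P))
E
python3 -c "
from h import *
eyes.camera('wrist')
plan(412,-128.5,0,7.5); tips()
c,p,d,W=wrist('w8',0);blob(W,d,412,-128,40,.007,zmax=.025)"
```

```text
t12.7 pos [ 412.8 -129.2  127.5] yaw 7.8 tilt 0.76deg grip 85.2mm j1 -0.38 j7 0.31
  shift now [-0.24 -0.05 12.74] norm 12.7 | turn 0.005 then shift [-0.24 -0.05 12.74]
tip grip 85.2 [[-43.0, -3.0, -33.0], [-43.0, -2.0, -34.0], [-43.0, -3.0, -35.0]]
tip grip 85.2 [[43.0, -6.0, -33.0], [42.0, -4.0, -34.0], [42.0, -3.0, -35.0]]
top z14.1 c(411.0 -128.5) size(62.7 62.8) ang35.2 n2813
```

Emit:
{"api": "servo_tool", "payload": {
  "deltas": [
    [[-0.1,0,2],0,8.5],
    [[0,0,3.5],0,8.5],
    [[0,0,3.5],0,8.5],
    [[0,0,2.5],0,8.5],
    [[0,0,1.2],0,8.5],
    [[0,0,0.5],0,8.5],
    [[0,0,0],0,8.5],
    [[0,0,0],0,8.5]
  ]
}}

```text
clock: 13.43
position: [0.4198, -0.1357, -0.0091]
ee_rot: [0.998, 0.065, 0.007, 0.003]
ft_force: [-0.6, 0.7, 0.2]
grip_width: 0.99
```

```bash
python3 -c "
from h import *
plan(411.8,-128.5,-25,7.5)"
```

```text
t13.4 pos [ 419.8 -135.7   -9.1] yaw 7.5 tilt 0.92deg grip 84.6mm j1 -0.34 j7 0.49
  shift now [-0.72 -0.83  1.57] norm 1.9 | turn -0.000 then shift [-0.72 -0.83  1.57]
```

Emit:
{"api": "servo_tool", "payload": {
  "deltas": [
    [[-0.5,-0.6,0],0,8.5],
    [[-0.1,-0.1,0.2],0,8.5],
    [[0,0,0.4],0,8.5],
    [[0,0,0.3],0,8.5],
    [[0,0,0.2],0,8.5],
    [[0,0,0],0,8.5]
  ]
}}

```text
clock: 13.93
position: [0.416, -0.129, -0.0177]
ee_rot: [0.998, 0.065, 0.011, 0.003]
ft_force: [-1.4, -1.0, 0.0]
grip_width: 0.994
```

```bash
python3 -c "
from h import *
plan(411.8,-128.5,-25,7.5)"
```

```text
t13.9 pos [ 416.  -129.   -17.7] yaw 7.5 tilt 1.31deg grip 84.8mm j1 -0.35 j7 0.48
  shift now [-0.42 -0.11  0.72] norm 0.8 | turn -0.000 then shift [-0.42 -0.11  0.72]
```

Emit:
{"api": "servo_tool", "payload": {
  "deltas": [
    [[-0.4,-0.1,0.3],0,8.5],
    [[0,0,0.3],0,8.5],
    [[0,0,0],0,8.5],
    [[0,0,0],0,5],
    [[0,0,0],0,5],
    [[0,0,0],0,5],
    [[0,0,0],0,5],
    [[0,0,0],0,5]
  ]
}}

```text
clock: 14.6
position: [0.4118, -0.1287, -0.0235]
ee_rot: [0.998, 0.065, 0.011, 0.003]
ft_force: [0.4, 0.9, -0.2]
grip_width: 0.725
```

```bash
python3 -c "
from h import *
plan(598.5,239,130,7.5); print(telemetry.get_obs()['ft_force'])
T=np.load('pics/scene0.npz');c=eyes.calibration('scene'); W=world(c,T['d']); m=(np.hypot(W[...,0]-.5985,W[...,1]-.239)<.02)&(W[...,2]>.03); print('post',(W[m].mean(0)*1000).round(1),W[m][:,2].max(),m.sum())"
```

```text
t14.6 pos [ 411.8 -128.7  -23.5] yaw 7.5 tilt 1.29deg grip 61.9mm j1 -0.34 j7 0.49
  shift now [ 23.63 -33.92 -15.08] norm 44.0 | turn -0.000 then shift [ 23.64 -33.91 -15.08]
[ 0.42194604  0.94811782 -0.23760205]
post [601.2 240.7  37.7] 0.042227082660837745 141
```

Emit:
{"api": "servo_tool", "payload": {
  "deltas": [
    [[0,0,0],0,5],
    [[0,0,-1],0,5],
    [[0,0,-3],0,5],
    [[0,0,-4],0,5],
    [[0,0,-4],0,5],
    [[0,0,-2],0,5],
    [[0,0,0],0,5]
  ]
}}

```text
clock: 15.18
position: [0.4058, -0.1302, 0.124]
ee_rot: [0.998, 0.063, 0.008, 0.005]
ft_force: [1.3, -0.3, -0.2]
grip_width: 0.716
```

```bash
python3 -c "
from h import *
eyes.camera('wrist')
plan(599,239,130,7.5)
c,p,d,W=wrist('w9')"
```

```text
t15.2 pos [ 405.6 -130.1  122.6] yaw 7.3 tilt 1.05deg grip 61.6mm j1 -0.42 j7 0.27
  shift now [ 23.87 -34.16  -0.73] norm 41.7 | turn -0.004 then shift [ 24.   -34.06  -0.73]
```

View pics/w9.png

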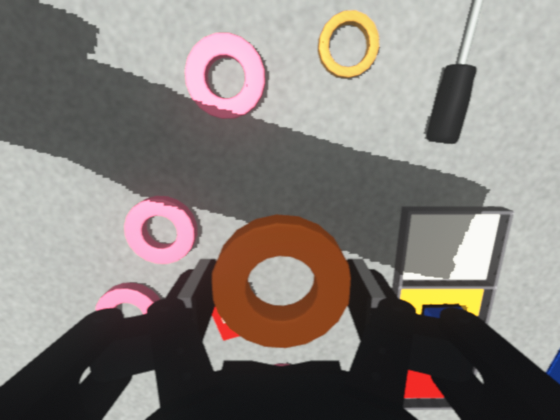

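The orange ring is held between the pads at (282,280), and the blue relay sits in the yellow bay at (444,313). I'll move to the housing.

Emit:
{"api": "servo_tool", "payload": {
  "deltas": [
    [[1.5,-2.1,0],0,5],
    [[2.2,-3.1,0],0,5],
    [[2.2,-3.1,0],0,5],
    [[2.2,-3.1,0],0,5],
    [[2.2,-3.1,0],0,5],
    [[2.2,-3.1,0],0,5],
    [[2.2,-3.1,0],0,5],
    [[2.2,-3.1,0],0,5],
    [[2.0,-2.8,0],0,5],
    [[1.2,-1.7,0],0,5],
    [[0.5,-0.8,0],0,5],
    [[0,0,0],0,5]
  ]
}}

```text
clock: 16.28
position: [0.5683, 0.1944, 0.0947]
ee_rot: [0.998, 0.059, -0.009, 0.009]
ft_force: [-0.2, -0.8, -0.4]
grip_width: 0.722
```

```bash
cat >> h.py <<'E'
def held(W,p,d,lo,hi,zmin):
    """held ring: plane tilt and centre (tool frame, mm) from pixels of hue lo..hi"""
    o=telemetry.get_obs(); h=cv2.cvtColor(p,cv2.COLOR_BGR2HSV)
    m=(h[...,0]>=lo)&(h[...,0]<=hi)&(h[...,1]>120)&(d>0)&(W[...,2]>zmin); P=W[m]
    z=np.percentile(P[:,2],90); P=P[abs(P[:,2]-z)<.006]
    A=np.linalg.lstsq(np.c_[P[:,:2],np.ones(len(P))],P[:,2],rcond=None)[0]
    r=cv2.minEnclosingCircle((P[:,:2]*1000).astype(np.float32)); C=np.array([*r[0],z*1000])
    print("held c",C.round(1),"diam",round(2*r[1],1),"slope",A[:2].round(3),"offset from TCP world",(C-o['position']*1000).round(1))
E
python3 -c "
from h import *
eyes.camera('wrist')
plan(599,239,130,7.5)
c,p,d,W=wrist('w10',0); held(W,p,d,3,16,.08)
m=(np.hypot(W[...,0]-.599,W[...,1]-.239)<.075)&(W[...,2]>.012)&(W[...,2]<.022)&(d>0); r=cv2.minEnclosingCircle((W[m][:,:2]*1000).astype(np.float32)); print('rim',r,m.sum())
m=(np.hypot(W[...,0]-.599,W[...,1]-.239)<.02)&(W[...,2]>.034)&(W[...,2]<.05)&(d>0); print('post',(W[m].mean(0)*1000).round(1) if m.any() else 0,m.sum())"
```

```text
t16.3 pos [567.7 193.   94.5] yaw 6.7 tilt 1.46deg grip 61.6mm j1 -0.70 j7 -0.19
  shift now [ 3.58 -4.14 -3.69] norm 6.6 | turn -0.014 then shift [ 3.64 -4.09 -3.69]
held c [568.  193.5 132.7] diam 65.1 slope [-0.036 -0.015] offset from TCP world [ 0.1  2.1 37.4]
rim ((598.9481811523438, 240.21224975585938), 65.05364990234375) 3179
post [598.2 240.8  37.9] 574
```

Emit:
{"api": "servo_tool", "payload": {
  "deltas": [
    [[1.3,-1.5,0],-0.01,5],
    [[1.3,-1.5,0],0,5],
    [[0.7,-0.9,0.5],0,5],
    [[0.1,-0.1,1],0,5],
    [[0,0,1],0,5],
    [[0,0,0.6],0,5],
    [[0,0,0],0,5],
    [[0,0,0],0,5]
  ]
}}

```text
clock: 17.05
position: [0.5946, 0.2196, 0.0587]
ee_rot: [0.998, 0.055, -0.011, 0.012]
ft_force: [-0.0, 0.2, 0.8]
grip_width: 0.718
```

```bash
python3 -c "
from h import *
eyes.camera('wrist')
plan(598.7,238.5,20,7.5)
c,p,d,W=wrist('w10',0); held(W,p,d,3,16,.06)"
```

```text
t17.1 pos [594.5 219.4  58.7] yaw 6.3 tilt 1.86deg grip 61.5mm j1 -0.69 j7 -0.20
  shift now [ 0.71 -1.94  3.81] norm 4.3 | turn -0.021 then shift [ 0.75 -1.92  3.81]
held c [595.1 220.4  97. ] diam 64.5 slope [-0.038 -0.021] offset from TCP world [ 0.2  0.5 37.8]
```

Emit:
{"api": "servo_tool", "payload": {
  "deltas": [
    [[0.4,-1.0,0],-0.02,5],
    [[0.3,-0.8,0.3],0,5],
    [[0,-0.1,0.5],0,5],
    [[0,0,0.5],0,5],
    [[0,0,0.3],0,5],
    [[0,0,0],0,5],
    [[0,0,0],0,5]
  ]
}}

```text
clock: 17.73
position: [0.6001, 0.2427, 0.0421]
ee_rot: [0.998, 0.067, -0.01, 0.011]
ft_force: [-0.7, -0.8, -0.1]
grip_width: 0.72
```

```bash
python3 -c "
from h import *
eyes.camera('wrist')
plan(598.7,239,20,7.5)
c,p,d,W=wrist('w10',0); held(W,p,d,3,16,.05)"
```

```text
t17.8 pos [600.1 242.6  42.1] yaw 7.6 tilt 1.68deg grip 61.8mm j1 -0.70 j7 -0.20
  shift now [-0.14  0.3   2.22] norm 2.2 | turn 0.003 then shift [-0.14  0.3   2.22]
held c [600.7 243.3  80.3] diam 64.6 slope [-0.037 -0.02 ] offset from TCP world [ 0.4  0.7 38. ]
```

Emit:
{"api": "servo_tool", "payload": {
  "deltas": [
    [[-0.1,0.2,0],0,5],
    [[-0.1,0.1,0.5],0,5],
    [[0,0,0.7],0,5],
    [[0,0,0.7],0,5],
    [[0,0,0.5],0,5],
    [[0,0,0],0,5]
  ]
}}

```text
clock: 18.33
position: [0.5984, 0.2375, 0.0166]
ee_rot: [0.998, 0.066, -0.009, 0.011]
ft_force: [-0.4, -0.6, -0.9]
grip_width: 0.717
```

```bash
python3 -c "
from h import *
plan(598.4,239.6,-18,7.5); print(telemetry.get_obs()['ft_force'])"
```

```text
t18.3 pos [598.4 237.5  16.6] yaw 7.6 tilt 1.61deg grip 61.3mm j1 -0.70 j7 -0.19
  shift now [ 0.09 -0.28  3.45] norm 3.5 | turn 0.001 then shift [ 0.09 -0.28  3.45]
[-0.37761137 -0.57710896 -0.88181544]
```

Emit:
{"api": "servo_tool", "payload": {
  "deltas": [
    [[0,-0.2,0.3],0,5],
    [[0,0,0.6],0,5],
    [[0,0,0.6],0,5],
    [[0,0,0.6],0,5],
    [[0,0,0.4],0,5],
    [[0,0,0.2],0,5],
    [[0,0,0],0,5]
  ]
}}

```text
clock: 18.92
position: [0.5971, 0.2391, -0.0144]
ee_rot: [0.998, 0.066, -0.01, 0.011]
ft_force: [-0.1, -0.1, -0.3]
grip_width: 0.721
```

```bash
python3 -c "
from h import *
plan(598.4,239.6,-18,7.5); print(telemetry.get_obs()['ft_force'])
c,p,d,W=wrist('w10',0); held(W,p,d,3,16,.01)"
```

```text
t18.9 pos [597.1 239.1 -14.4] yaw 7.6 tilt 1.69deg grip 61.6mm j1 -0.69 j7 -0.19
  shift now [ 0.15 -0.04  0.35] norm 0.4 | turn 0.002 then shift [ 0.15 -0.04  0.35]
[-0.06250735 -0.12409598 -0.34237664]
held c [597.4 239.6  23.8] diam 65.0 slope [-0.037 -0.024] offset from TCP world [ 0.3  0.5 38. ]
```

Emit:
{"api": "servo_tool", "payload": {
  "deltas": [
    [[0.1,0,0.3],0,5],
    [[0,0,0.1],0,5],
    [[0,0,0],0,5],
    [[0,0,0],0,7.2],
    [[0,0,0],0,7.2],
    [[0,0,0],0,7.2],
    [[0,0,-0.3],0,7.2],
    [[0,0,-1],0,7.2],
    [[0,0,-2],0,7.2],
    [[0,0,-3],0,7.2],
    [[0,0,-3],0,7.2],
    [[0,0,-3],0,7.2]
  ]
}}

```text
clock: 19.97
position: [0.5971, 0.2404, 0.1061]
ee_rot: [0.998, 0.066, -0.014, 0.013]
ft_force: [1.8, 0.7, 0.8]
grip_width: 0.847
```

```bash
python3 -c "
from h import *
eyes.camera('wrist')
plan(444,4,130,7.5)
c,p,d,W=wrist('w11',0); held(W,p,d,3,16,.01); blob(W,d,444,4,35)"
```

```text
t20.0 pos [600.5 241.7 113.4] yaw 7.5 tilt 1.70deg grip 72.1mm j1 -0.72 j7 -0.22
  shift now [-18.66  21.54  -0.81] norm 28.5 | turn 0.001 then shift [-18.65  21.55  -0.81]
held c [599.1 239.8  19.3] diam 63.2 slope [-0.001 -0.003] offset from TCP world [ -1.6  -2.  -91.8]
top z11.8 c(451.8 0.9) size(48.0 28.1) ang64.4 n478
```

The spacer lies flat on the floor: top at 19.3 mm, slope about 0, within 1 mm of the axis. Next is the brass ring.

Emit:
{"api": "servo_tool", "payload": {
  "deltas": [
    [[-1.5,1.7,0],0,7.2],
    [[-2.6,3.0,0],0,7],
    [[-2.6,3.0,0],0,7],
    [[-2.6,3.0,0],0,7],
    [[-2.6,3.0,0],0,7],
    [[-2.6,3.0,0],0,7],
    [[-1.8,2.1,0],0,7],
    [[-0.9,1.0,0],0,7],
    [[-0.3,0.4,0],0,7],
    [[0,0,0],0,7],
    [[0,0,0],0,7]
  ]
}}

```text
clock: 20.98
position: [0.4495, 0.0123, 0.1236]
ee_rot: [0.998, 0.067, -0.003, 0.006]
ft_force: [-0.4, 0.5, -0.3]
grip_width: 0.818
```

```bash
python3 -c "
from h import *
eyes.camera('wrist')
plan(444,4,-21,7.5)
c,p,d,W=wrist('w12',0); blob(W,d,444,4,35); tips()"
```

```text
t21.0 pos [449.7  12.5 123.6] yaw 7.7 tilt 0.82deg grip 69.8mm j1 -0.59 j7 -0.00
  shift now [-0.57  0.59 14.47] norm 14.5 | turn 0.003 then shift [-0.57  0.59 14.47]
top z12.0 c(443.4 4.9) size(46.9 47.1) ang79.5 n1190
tip grip 69.8 [[-35.0, 6.0, -28.0], [-35.0, 8.0, -29.0], [-35.0, -6.0, -30.0]]
tip grip 69.8 [[35.0, -3.0, -29.0], [35.0, -2.0, -29.0], [35.0, -3.0, -30.0]]
```

Emit:
{"api": "servo_tool", "payload": {
  "deltas": [
    [[-0.4,0.5,1],0,7],
    [[-0.1,0.1,3],0,7],
    [[0,0,3.2],0,7],
    [[0,0,2.2],0,7],
    [[0,0,1.3],0,7],
    [[0,0,0.6],0,7],
    [[0,0,0],0,7],
    [[0,0,0],0,7]
  ]
}}

```text
clock: 21.8
position: [0.4452, 0.0059, 0.0021]
ee_rot: [0.997, 0.071, -0.004, 0.009]
ft_force: [0.8, -0.2, 0.1]
grip_width: 0.819
```

```bash
python3 -c "
from h import *
plan(443.6,4.6,-20,7.5)"
```

```text
t21.8 pos [445.2   5.9   2.1] yaw 8.2 tilt 1.08deg grip 70.0mm j1 -0.56 j7 0.11
  shift now [-0.16  0.07  2.21] norm 2.2 | turn 0.012 then shift [-0.16  0.07  2.21]
```

Emit:
{"api": "servo_tool", "payload": {
  "deltas": [
    [[-0.1,0.1,0.5],0,7],
    [[0,0,0.6],0,7],
    [[0,0,0.5],0,7],
    [[0,0,0.3],0,7],
    [[0,0,0.1],0,7],
    [[0,0,0],0,7]
  ]
}}

```text
clock: 22.3
position: [0.4467, 0.0051, -0.0173]
ee_rot: [0.997, 0.072, -0.001, 0.008]
ft_force: [-0.1, -0.2, 0.2]
grip_width: 0.818
```

```bash
python3 -c "
from h import *
plan(443.6,4.6,-20,7.5)"
```

```text
t22.3 pos [446.7   5.1 -17.3] yaw 8.2 tilt 0.91deg grip 69.8mm j1 -0.54 j7 0.13
  shift now [-0.31  0.    0.27] norm 0.4 | turn 0.013 then shift [-0.31  0.    0.27]
```

Emit:
{"api": "servo_tool", "payload": {
  "deltas": [
    [[-0.3,0,0.3],0,7],
    [[0,0,0],0,3.5],
    [[0,0,0],0,3.5],
    [[0,0,0],0,3.5],
    [[0,0,0],0,3.5],
    [[0,0,0],0,3.5],
    [[0,0,0],0,3.5],
    [[0,0,-0.6],0,3.5],
    [[0,0,-3],0,3.5],
    [[0,0,-4],0,3.5],
    [[0,0,-4],0,3.5],
    [[0,0,-2],0,3.5]
  ]
}}

```text
clock: 23.3
position: [0.4394, 0.0049, 0.1184]
ee_rot: [0.997, 0.071, -0.007, 0.01]
ft_force: [1.8, 0.9, -0.6]
grip_width: 0.54
```

```bash
python3 -c "
from h import *
eyes.camera('wrist')
plan(599,239.8,130,7.5)
c,p,d,W=wrist('w13',0); held(W,p,d,12,28,.08)"
```

```text
t23.4 pos [441.1   5.3 120.8] yaw 8.1 tilt 1.19deg grip 46.2mm j1 -0.60 j7 0.00
  shift now [ 18.93 -20.96  -1.5 ] norm 28.3 | turn 0.011 then shift [ 18.71 -21.16  -1.5 ]
held c [441.6   6.1 152.4] diam 48.4 slope [-0.004 -0.004] offset from TCP world [ 1.   0.5 34.3]
```

Emit:
{"api": "servo_tool", "payload": {
  "deltas": [
    [[1.5,-1.7,-0.3],0,3.5],
    [[2.5,-2.8,-0.1],0,3.5],
    [[2.5,-2.8,-0.1],0,3.5],
    [[2.5,-2.8,0],0,3.5],
    [[2.5,-2.8,0],0,3.5],
    [[2.5,-2.8,0],0,3.5],
    [[2.1,-2.3,0],0,3.5],
    [[1.3,-1.4,0],0,3.5],
    [[0.6,-0.6,0],0,3.5],
    [[0.2,-0.2,0],0,3.5],
    [[0,0,0],0,3.5]
  ]
}}

```text
clock: 24.32
position: [0.5948, 0.2404, 0.1092]
ee_rot: [0.997, 0.069, -0.009, 0.009]
ft_force: [0.0, -1.4, -0.2]
grip_width: 0.534
```

```bash
python3 -c "
from h import *
eyes.camera('wrist')
plan(599,239.8,35,7.5)
c,p,d,W=wrist('w13',0); held(W,p,d,12,28,.08)"
```

```text
t24.4 pos [594.4 239.8 109.1] yaw 7.9 tilt 1.53deg grip 46.2mm j1 -0.73 j7 -0.21
  shift now [ 0.6  -0.07  7.4 ] norm 7.4 | turn 0.008 then shift [ 0.6  -0.07  7.4 ]
held c [594.9 240.5 140.7] diam 48.2 slope [-0.011 -0.005] offset from TCP world [ 0.4  1.4 31.1]
```

Emit:
{"api": "servo_tool", "payload": {
  "deltas": [
    [[0.3,0,1],0,3.5],
    [[0.2,0,2],0,3.5],
    [[0,0,2],0,3.5],
    [[0,0,1.3],0,3.5],
    [[0,0,0.5],0,3.5],
    [[0,0,0],0,3.5],
    [[0,0,0],0,3.5]
  ]
}}

```text
clock: 25.0
position: [0.5986, 0.2312, 0.0387]
ee_rot: [0.998, 0.065, -0.008, 0.01]
ft_force: [-0.1, 0.0, -1.8]
grip_width: 0.537
```

```bash
python3 -c "
from h import *
plan(598.4,239.2,0,7.5)"
```

```text
t25.0 pos [598.6 231.2  38.7] yaw 7.4 tilt 1.43deg grip 45.9mm j1 -0.71 j7 -0.18
  shift now [ 0.15 -0.87  3.85] norm 3.9 | turn -0.001 then shift [ 0.15 -0.87  3.85]
```

Emit:
{"api": "servo_tool", "payload": {
  "deltas": [
    [[0,-0.6,0],0,3.5],
    [[0,-0.1,0.4],0,3.5],
    [[0,0,0.5],0,3.5],
    [[0,0,0.3],0,3.5],
    [[0,0,0],0,3.5],
    [[0,0,0],0,3.5]
  ]
}}

```text
clock: 25.5
position: [0.5991, 0.2393, 0.0286]
ee_rot: [0.998, 0.065, -0.006, 0.008]
ft_force: [-0.3, 0.4, -1.3]
grip_width: 0.538
```

```bash
python3 -c "
from h import *
plan(598.4,239.2,0,7.5)
c,p,d,W=wrist('w13',0); held(W,p,d,15,28,.035)"
```

```text
t25.5 pos [599.1 239.3  28.6] yaw 7.4 tilt 1.17deg grip 45.9mm j1 -0.71 j7 -0.19
  shift now [-0.03 -0.04  2.86] norm 2.9 | turn -0.001 then shift [-0.03 -0.04  2.86]
held c [598.7 241.1  60.1] diam 50.8 slope [-0.005 -0.004] offset from TCP world [-0.3  1.8 31.5]
```

Emit:
{"api": "servo_tool", "payload": {
  "deltas": [
    [[0,0,0.4],0,3.5],
    [[0,0,0.6],0,3.5],
    [[0,0,0.6],0,3.5],
    [[0,0,0.5],0,3.5],
    [[0,0,0.3],0,3.5],
    [[0,0,0.1],0,3.5],
    [[0,0,0],0,3.5]
  ]
}}

```text
clock: 26.13
position: [0.5986, 0.2384, 0.0005]
ee_rot: [0.998, 0.065, -0.006, 0.009]
ft_force: [-0.3, 0.7, -1.2]
grip_width: 0.541
```

```bash
python3 -c "
from h import *
plan(598.8,239.2,0,7.5); print(telemetry.get_obs()['ft_force'])
c,p,d,W=wrist('w13',0); held(W,p,d,15,28,.022)"
```

```text
t26.1 pos [5.986e+02 2.384e+02 5.000e-01] yaw 7.4 tilt 1.21deg grip 46.2mm j1 -0.70 j7 -0.18
  shift now [ 0.03 -0.08  0.05] norm 0.1 | turn -0.002 then shift [ 0.03 -0.08  0.05]
[-0.29012985  0.65301842 -1.24783343]
held c [598.5 240.   32. ] diam 50.7 slope [-0.006 -0.005] offset from TCP world [-0.1  1.6 31.4]
```

Ring top is at 32 mm against a final 31, so I'll release and lift.

Emit:
{"api": "servo_tool", "payload": {
  "deltas": [
    [[0,0,0.1],0,3.5],
    [[0,0,0],0,6],
    [[0,0,0],0,6],
    [[0,0,0],0,6],
    [[0,0,-0.3],0,6],
    [[0,0,-1],0,6],
    [[0,0,-3],0,6],
    [[0,0,-4],0,6],
    [[0,0,-3],0,6]
  ]
}}

```text
clock: 26.93
position: [0.5965, 0.2388, 0.1127]
ee_rot: [0.998, 0.064, -0.011, 0.011]
ft_force: [1.2, -0.1, 0.5]
grip_width: 0.704
```

```bash
python3 -c "
from h import *
eyes.camera('wrist')
plan(404,117,130,-23)
c,p,d,W=wrist('w14',0); held(W,p,d,17,28,.02); held(W,p,d,3,14,.01); tips()"
```

```text
t27.0 pos [599.4 240.  119.1] yaw 7.4 tilt 1.32deg grip 59.8mm j1 -0.73 j7 -0.21
  shift now [-20.97   9.7   -0.61] norm 23.1 | turn 0.530 then shift [-13.18  18.97  -0.61]
held c [684.5 155.2  37.4] diam 283.2 slope [ 0.018 -0.006] offset from TCP world [ 85.1 -84.8 -79. ]
held c [599.3 240.   19.5] diam 63.1 slope [0.002 0.001] offset from TCP world [ -0.1   0.  -96.8]
tip grip 59.9 [[-30.0, -3.0, -25.0], [-30.0, -4.0, -27.0], [-30.0, -3.0, -28.0]]
tip grip 59.9 [[30.0, -2.0, -25.0], [30.0, -8.0, -27.0], [30.0, -6.0, -28.0]]
```

Emit:
{"api": "servo_tool", "payload": {
  "deltas": [
    [[0,0,0],0.11,6],
    [[0,0,0],0.11,6],
    [[0,0,0],0.11,6],
    [[0,0,0],0.11,6],
    [[0,0,0],0.09,6],
    [[-1.2,1.7,0],0,6],
    [[-2.3,3.2,0],0,6],
    [[-2.3,3.2,0],0,6],
    [[-2.3,3.2,0],0,6],
    [[-2.3,3.2,0],0,6],
    [[-1.5,2.2,0],0,6],
    [[-0.7,1,0],0,6]
  ]
}}

```text
clock: 28.08
position: [0.3974, 0.1252, 0.1102]
ee_rot: [0.977, -0.21, -0.01, 0.017]
ft_force: [0.9, 0.6, -0.9]
grip_width: 0.702
```

```bash
python3 -c "
from h import *
eyes.camera('wrist');eyes.camera('wrist')
plan(404,117,-12,-23)
c,p,d,W=wrist('w15',0); blob(W,d,404,117,38,.018)
c=eyes.calibration('scene'); p,d=eyes.camera('scene'); W=world(c,d); blob(W,d,599,240,26,.024,zmax=.034,tol=.003)
c=eyes.calibration('top'); p,d=eyes.camera('top'); W=world(c,d); blob(W,d,599,240,26,.024,zmax=.036,tol=.003)"
```

```text
t28.2 pos [398.3 125.9 110.6] yaw -24.3 tilt 2.19deg grip 60.2mm j1 -0.92 j7 -0.87
  shift now [ 1.04  0.14 12.26] norm 12.3 | turn -0.023 then shift [ 1.04  0.16 12.26]
top z28.3 c(403.0 117.7) size(52.4 21.6) ang66.9 n1629
top z32.2 c(599.6 238.9) size(45.6 46.5) ang35.1 n399
top z33.2 c(600.0 236.0) size(44.8 42.4) ang57.4 n136
```

Emit:
{"api": "servo_tool", "payload": {
  "deltas": [
    [[0.6,0.1,1],-0.02,6],
    [[0.3,0,2.5],0,6],
    [[0,0,3],0,6],
    [[0,0,2],0,6],
    [[0,0,1.2],0,6],
    [[0,0,0.5],0,6],
    [[0,0,0],0,6],
    [[0,0,0],0,6]
  ]
}}

```text
clock: 29.0
position: [0.4146, 0.1225, 0.0048]
ee_rot: [0.98, -0.199, -0.006, 0.018]
ft_force: [-0.1, -0.6, -0.6]
grip_width: 0.703
```

```bash
python3 -c "
from h import *
plan(403.3,117.5,-13,-23)"
```

```text
t29.0 pos [414.6 122.5   4.8] yaw -22.9 tilt 2.17deg grip 60.1mm j1 -0.88 j7 -0.72
  shift now [-0.84  0.83  1.81] norm 2.2 | turn 0.001 then shift [-0.84  0.83  1.81]
```

Emit:
{"api": "servo_tool", "payload": {
  "deltas": [
    [[-0.5,0.5,0],0,6],
    [[-0.2,0.2,0.4],0,6],
    [[0,0,0.6],0,6],
    [[0,0,0.5],0,6],
    [[0,0,0.2],0,6],
    [[0,0,0],0,6]
  ]
}}

```text
clock: 29.5
position: [0.4066, 0.1195, -0.0107]
ee_rot: [0.98, -0.198, -0.004, 0.016]
ft_force: [0.6, -0.1, 0.3]
grip_width: 0.702
```

```bash
python3 -c "
from h import *
plan(403.3,117.5,-13,-23)"
```

```text
t29.5 pos [406.6 119.5 -10.7] yaw -22.9 tilt 1.87deg grip 59.9mm j1 -0.88 j7 -0.71
  shift now [-0.22  0.3   0.24] norm 0.4 | turn 0.002 then shift [-0.22  0.3   0.24]
```

Emit:
{"api": "servo_tool", "payload": {
  "deltas": [
    [[-0.2,0.3,0.2],0,6],
    [[0,0,0],0,1],
    [[0,0,0],0,1],
    [[0,0,0],0,1],
    [[0,0,0],0,1],
    [[0,0,0],0,1],
    [[0,0,0],0,1],
    [[0,0,0],0,1],
    [[0,0,-0.6],0,1],
    [[0,0,-3],0,1],
    [[0,0,-4],0,1],
    [[0,0,-4],0,1]
  ]
}}

```text
clock: 30.5
position: [0.4002, 0.1172, 0.1015]
ee_rot: [0.98, -0.199, -0.009, 0.022]
ft_force: [0.3, 2.0, -0.2]
grip_width: 0.247
```

```bash
python3 -c "
from h import *
eyes.camera('wrist')
plan(593.5,-307,130,7.5)
c,p,d,W=wrist('w16',0); held(W,p,d,40,85,.08)"
```

```text
t30.6 pos [404.2 119.  108.8] yaw -23.0 tilt 2.20deg grip 21.0mm j1 -0.93 j7 -0.84
  shift now [34.08 31.86 -1.  ] norm 46.7 | turn -0.533 then shift [13.17 44.76 -1.  ]
held c [404.6 120.2 149.5] diam 55.0 slope [-0.006 -0.02 ] offset from TCP world [ 0.2  0.4 43.6]
```

Emit:
{"api": "servo_tool", "payload": {
  "deltas": [
    [[0,0,-0.5],-0.107,1],
    [[0,0,-0.5],-0.107,1],
    [[0,0,-0.5],-0.107,1],
    [[0,0,-0.5],-0.107,1],
    [[0,0,0],-0.105,1],
    [[0.6,2,0],0,1],
    [[1.1,3.7,0],0,1],
    [[1.1,3.7,0],0,1],
    [[1.1,3.7,0],0,1],
    [[1.1,3.7,0],0,1],
    [[1.1,3.7,0],0,1],
    [[1.1,3.7,0],0,1]
  ]
}}

```text
clock: 31.6
position: [0.518, -0.1072, 0.1378]
ee_rot: [0.996, 0.088, -0.005, 0.012]
ft_force: [0.3, 0.6, -0.9]
grip_width: 0.251
```

```bash
python3 -c "
from h import *
plan(593.5,-307,130,7.5)"
```

```text
t31.6 pos [ 518.  -107.2  137.8] yaw 10.1 tilt 1.45deg grip 21.4mm j1 -0.61 j7 0.42
  shift now [ 3.93 20.97  1.2 ] norm 21.4 | turn 0.046 then shift [ 4.89 20.77  1.2 ]
```

Emit:
{"api": "servo_tool", "payload": {
  "deltas": [
    [[0.8,3.6,0],0.02,1],
    [[0.8,3.6,0],0.02,1],
    [[0.8,3.6,0],0,1],
    [[0.8,3.6,0],0,1],
    [[0.8,2.6,0],0,1],
    [[0.4,1.2,0],0,1],
    [[0.2,0.5,0],0,1],
    [[0,0,0],0,1],
    [[0,0,0],0,1]
  ]
}}

```text
clock: 32.35
position: [0.5924, -0.3026, 0.1407]
ee_rot: [0.998, 0.065, -0.007, 0.014]
ft_force: [0.0, 0.6, -1.1]
grip_width: 0.244
```

```bash
python3 -c "
from h import *
eyes.camera('wrist')
plan(593.5,-307,-8,7.5)
c,p,d,W=wrist('w17',0); held(W,p,d,40,85,.08)"
```

```text
t32.4 pos [ 592.4 -302.1  140.8] yaw 7.4 tilt 1.77deg grip 20.8mm j1 -0.17 j7 0.79
  shift now [ 0.28  0.1  14.88] norm 14.9 | turn -0.001 then shift [ 0.28  0.1  14.88]
held c [ 593.2 -301.6  181.4] diam 54.7 slope [-0.009 -0.004] offset from TCP world [ 0.6  0.1 40.5]
```

Emit:
{"api": "servo_tool", "payload": {
  "deltas": [
    [[0.1,0.1,1],0,1],
    [[0.1,0,3],0,1],
    [[0,0,3],0,1],
    [[0,0,2.5],0,1],
    [[0,0,1.3],0,1],
    [[0,0,0.6],0,1],
    [[0,0,0],0,1],
    [[0,0,0],0,1]
  ]
}}

```text
clock: 33.12
position: [0.5967, -0.2963, 0.023]
ee_rot: [0.997, 0.071, -0.004, 0.012]
ft_force: [0.2, -0.4, 1.1]
grip_width: 0.248
```

```bash
python3 -c "
from h import *
plan(593.5,-307,-8,7.5)"
```

```text
t33.1 pos [ 596.7 -296.3   23. ] yaw 8.1 tilt 1.43deg grip 21.2mm j1 -0.13 j7 0.84
  shift now [-0.43  0.95  3.12] norm 3.3 | turn 0.010 then shift [-0.42  0.95  3.12]
```

Emit:
{"api": "servo_tool", "payload": {
  "deltas": [
    [[-0.3,0.7,0],0,1],
    [[-0.1,0.3,0.4],0,1],
    [[0,0,0.7],0,1],
    [[0,0,0.6],0,1],
    [[0,0,0.3],0,1],
    [[0,0,0],0,1],
    [[0,0,0],0,1]
  ]
}}

```text
clock: 33.7
position: [0.5963, -0.3102, 0.0062]
ee_rot: [0.997, 0.07, -0.001, 0.013]
ft_force: [0.4, -0.3, -0.2]
grip_width: 0.246
```

```bash
python3 -c "
from h import *
plan(593.5,-307,-8,7.5); print(telemetry.get_obs()['ft_force'])"
```

```text
t33.7 pos [ 596.3 -310.2    6.2] yaw 8.1 tilt 1.53deg grip 21.0mm j1 -0.10 j7 0.87
  shift now [-0.23 -0.4   1.41] norm 1.5 | turn 0.010 then shift [-0.23 -0.39  1.41]
[ 0.36978119 -0.2801469  -0.23663915]
```

Emit:
{"api": "servo_tool", "payload": {
  "deltas": [
    [[-0.2,-0.3,0.4],0,1],
    [[0,0,0.5],0,1],
    [[0,0,0.3],0,1],
    [[0,0,0.1],0,1],
    [[0,0,0],0,1],
    [[0,0,0],0,1]
  ]
}}

```text
clock: 34.2
position: [0.5938, -0.307, -0.0083]
ee_rot: [0.997, 0.071, -0.001, 0.013]
ft_force: [-1.4, 0.2, 1.7]
grip_width: 0.245
```

```bash
python3 -c "
from h import *
plan(593.5,-307,-8,7.5); print(telemetry.get_obs()['ft_force'])"
```

```text
t34.2 pos [ 593.8 -307.    -8.3] yaw 8.1 tilt 1.51deg grip 20.9mm j1 -0.10 j7 0.88
  shift now [-0.03 -0.   -0.03] norm 0.0 | turn 0.011 then shift [-0.03 -0.   -0.03]
[-1.38105442  0.22845172  1.73747544]
```

Light contact with the floor, so I'll release.

Emit:
{"api": "servo_tool", "payload": {
  "deltas": [
    [[0,0,0],0,4],
    [[0,0,0],0,4],
    [[0,0,0],0,4],
    [[0,0,0],0,4],
    [[0,0,-0.4],0,4],
    [[0,0,-1.5],0,4],
    [[0,0,-3],0,4],
    [[0,0,-4],0,5],
    [[0,0,-3],0,6]
  ]
}}

```text
clock: 34.95
position: [0.5901, -0.3024, 0.1115]
ee_rot: [0.997, 0.07, -0.006, 0.011]
ft_force: [0.5, -0.4, 1.8]
grip_width: 0.694
```

```bash
python3 -c "
from h import *
eyes.camera('wrist')
plan(650,-3,130,7.5)
c,p,d,W=wrist('w18',0); blob(W,d,593.5,-307,40,.022)"
```

```text
t35.0 pos [ 592.5 -303.9  117.7] yaw 8.0 tilt 1.50deg grip 60.2mm j1 -0.16 j7 0.82
  shift now [  9.89 -28.95  -2.03] norm 30.7 | turn 0.009 then shift [  9.62 -29.04  -2.03]
top z32.3 c(593.1 -306.2) size(21.7 51.4) ang8.7 n1602
```

The terminal block is placed: top 32.3 mm, within 1 mm of the bay centre. Next the capacitor.

Emit:
{"api": "servo_tool", "payload": {
  "deltas": [
    [[0.7,-2,-0.3],0,6],
    [[1.2,-3.6,-0.2],0,6],
    [[1.2,-3.6,-0.2],0,6],
    [[1.2,-3.6,-0.2],0,6],
    [[1.2,-3.6,0],0,6],
    [[1.2,-3.6,0],0,6],
    [[1.2,-3.6,0],0,6],
    [[0.9,-2.6,0],0,6],
    [[0.4,-1.2,0],0,6],
    [[0.2,-0.5,0],0,6],
    [[0,0,0],0,6],
    [[0,0,0],0,6]
  ]
}}

```text
clock: 36.05
position: [0.6489, -0.0074, 0.1262]
ee_rot: [0.998, 0.066, 0.002, 0.014]
ft_force: [-0.3, -0.4, 0.4]
grip_width: 0.7
```

```bash
python3 -c "
from h import *
eyes.camera('wrist')
plan(650,-3,-8,7.5)
c,p,d,W=wrist('w19',0); blob(W,d,650,-3,28,.03)"
```

```text
t36.1 pos [648.8  -8.  126.3] yaw 7.5 tilt 1.68deg grip 59.7mm j1 -0.63 j7 0.32
  shift now [ 0.14 -0.88 13.41] norm 13.4 | turn 0.000 then shift [ 0.14 -0.88 13.41]
top z44.1 c(648.6 -3.2) size(29.4 27.9) ang7.4 n980
```

Emit:
{"api": "servo_tool", "payload": {
  "deltas": [
    [[0.1,-0.6,0.5],0,6],
    [[0,-0.2,2],0,6],
    [[0,0,3],0,6],
    [[0,0,2.5],0,6],
    [[0,0,1.4],0,6],
    [[0,0,0.6],0,6],
    [[0,0,0],0,6],
    [[0,0,0],0,6]
  ]
}}

```text
clock: 36.82
position: [0.649, -0.0142, 0.0227]
ee_rot: [0.998, 0.057, 0.004, 0.016]
ft_force: [0.1, 0.8, -0.2]
grip_width: 0.708
```

```bash
python3 -c "
from h import *
plan(649.3,-3.2,-8,7.5)"
```

```text
t36.8 pos [649.  -14.2  22.7] yaw 6.5 tilt 1.87deg grip 60.4mm j1 -0.58 j7 0.36
  shift now [ 0.14 -1.19  3.04] norm 3.3 | turn -0.017 then shift [ 0.16 -1.19  3.04]
```

Emit:
{"api": "servo_tool", "payload": {
  "deltas": [
    [[0.1,-0.8,0],0,6],
    [[0,-0.3,0.4],0,6],
    [[0,0,0.7],0,6],
    [[0,0,0.6],0,6],
    [[0,0,0.4],0,6],
    [[0,0,0.2],0,6],
    [[0,0,0],0,6]
  ]
}}

```text
clock: 37.4
position: [0.6516, -0.0023, 0.0011]
ee_rot: [0.998, 0.057, 0.007, 0.015]
ft_force: [-0.8, 0.7, 0.2]
grip_width: 0.708
```

```bash
python3 -c "
from h import *
plan(649.3,-3.2,-8,7.5)"
```

```text
t37.4 pos [651.6  -2.3   1.1] yaw 6.5 tilt 1.92deg grip 60.4mm j1 -0.59 j7 0.35
  shift now [-0.25  0.03  0.91] norm 0.9 | turn -0.017 then shift [-0.25  0.03  0.91]
```

Emit:
{"api": "servo_tool", "payload": {
  "deltas": [
    [[-0.2,0,0.5],0,6],
    [[0,0,0.4],0,6],
    [[0,0,0],0,1.5],
    [[0,0,0],0,1.5],
    [[0,0,0],0,1.5],
    [[0,0,0],0,1.5],
    [[0,0,0],0,1.5],
    [[0,0,0],0,1.5],
    [[0,0,0],0,1.5]
  ]
}}

```text
clock: 38.15
position: [0.6497, -0.0036, -0.0084]
ee_rot: [0.998, 0.057, 0.007, 0.016]
ft_force: [0.3, -0.5, -0.2]
grip_width: 0.341
```

```bash
python3 -c "
from h import *
plan(574,-156.5,120,7.5)"
```

```text
t38.1 pos [649.7  -3.6  -8.4] yaw 6.5 tilt 1.95deg grip 29.1mm j1 -0.58 j7 0.36
  shift now [ -9.1   14.74 -12.48] norm 21.4 | turn -0.018 then shift [ -9.36  14.58 -12.48]
```

Emit:
{"api": "servo_tool", "payload": {
  "deltas": [
    [[0,0,-0.6],0,1.5],
    [[0,0,-3],0,1.5],
    [[0,0,-4],0,1.5],
    [[0,0,-3.5],0,1.5],
    [[-1.2,2,0],0,1.5],
    [[-1.8,2.9,0],0,1.5],
    [[-1.8,2.9,0],0,1.5],
    [[-1.8,2.9,0],0,1.5],
    [[-1.2,2,0],0,1.5],
    [[-0.6,1,0],0,1.5],
    [[-0.2,0.3,0],0,1.5],
    [[0,0,0],0,1.5]
  ]
}}

```text
clock: 39.15
position: [0.577, -0.1524, 0.1164]
ee_rot: [0.998, 0.058, 0.009, 0.015]
ft_force: [1.2, 0.6, 0.5]
grip_width: 0.335
```

```bash
python3 -c "
from h import *
eyes.camera('wrist')
plan(574,-156.5,-4,7.5)
c,p,d,W=wrist('w20')
T=telemetry.get_obs()['position']*1000; blob(W,d,T[0],T[1],22,.1,zmax=(T[2]+42)/1000,tol=.004)"
```

```text
t39.2 pos [ 577.4 -151.8  116.4] yaw 6.8 tilt 2.01deg grip 29.0mm j1 -0.50 j7 0.53
  shift now [-0.59  0.06 12.04] norm 12.1 | turn -0.013 then shift [-0.59  0.05 12.04]
top z154.9 c(577.0 -142.4) size(37.2 11.8) ang10.5 n688
```

View pics/w20.png

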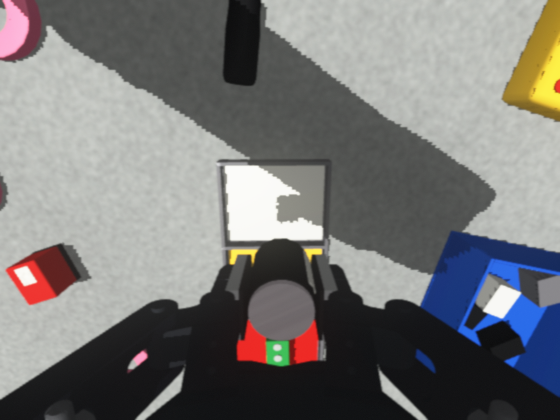

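The capacitor is held upright between the pads, its aluminium top at (283,310). The white bay lies at (275,203) and the terminal block is in the red bay at (277,352).

Emit:
{"api": "servo_tool", "payload": {
  "deltas": [
    [[-0.4,0,0.5],0,1.5],
    [[-0.1,0,2],0,1.5],
    [[0,0,2.5],0,1.5],
    [[0,0,2],0,1.5],
    [[0,0,1.2],0,1.5],
    [[0,0,0.5],0,1.5],
    [[0,0,0],0,1.5],
    [[0,0,0],0,1.5]
  ]
}}

```text
clock: 39.92
position: [0.5782, -0.1425, 0.0232]
ee_rot: [0.998, 0.067, 0.009, 0.014]
ft_force: [-0.0, 0.1, -0.2]
grip_width: 0.34
```

```bash
python3 -c "
from h import *
plan(574,-156.5,-4,7.5)"
```

```text
t39.9 pos [ 578.2 -142.5   23.2] yaw 7.8 tilt 1.88deg grip 29.0mm j1 -0.45 j7 0.60
  shift now [-0.65  1.26  2.74] norm 3.1 | turn 0.004 then shift [-0.65  1.26  2.74]
```

Emit:
{"api": "servo_tool", "payload": {
  "deltas": [
    [[-0.4,0.9,0],0,1.5],
    [[-0.2,0.3,0.3],0,1.5],
    [[0,0,0.6],0,1.5],
    [[0,0,0.5],0,1.5],
    [[0,0,0.3],0,1.5],
    [[0,0,0],0,1.5],
    [[0,0,0],0,1.5]
  ]
}}

```text
clock: 40.5
position: [0.5761, -0.1578, 0.0083]
ee_rot: [0.998, 0.067, 0.012, 0.014]
ft_force: [0.1, -0.2, 0.4]
grip_width: 0.338
```

```bash
python3 -c "
from h import *
plan(574,-156.5,-4,7.5); print(telemetry.get_obs()['ft_force'])"
```

```text
t40.5 pos [ 576.1 -157.8    8.3] yaw 7.7 tilt 2.10deg grip 28.8mm j1 -0.41 j7 0.64
  shift now [-0.21 -0.2   1.22] norm 1.3 | turn 0.004 then shift [-0.21 -0.2   1.22]
[ 0.11522037 -0.15153427  0.37934925]
```

Emit:
{"api": "servo_tool", "payload": {
  "deltas": [
    [[-0.1,-0.1,0.4],0,1.5],
    [[0,0,0.4],0,1.5],
    [[0,0,0.2],0,1.5],
    [[0,0,0.1],0,1.5],
    [[0,0,0],0,1.5],
    [[0,0,0],0,1.5]
  ]
}}

```text
clock: 41.0
position: [0.5753, -0.1567, -0.004]
ee_rot: [0.998, 0.068, 0.011, 0.014]
ft_force: [-0.3, -0.1, 0.0]
grip_width: 0.34
```

```bash
python3 -c "
from h import *
plan(574,-156.5,-4,7.5); print(telemetry.get_obs()['ft_force'])"
```

```text
t41.0 pos [ 575.3 -156.7   -4. ] yaw 7.8 tilt 2.09deg grip 29.1mm j1 -0.40 j7 0.65
  shift now [-0.12 -0.03 -0.01] norm 0.1 | turn 0.005 then shift [-0.12 -0.03 -0.01]
[-0.32305928 -0.07677624  0.00496001]
```

Emit:
{"api": "servo_tool", "payload": {
  "deltas": [
    [[0,0,0],0,4.2],
    [[0,0,0],0,4.2],
    [[0,0,0],0,4.2],
    [[0,0,0],0,4.2],
    [[0,0,-0.4],0,4.2],
    [[0,0,-1.5],0,4.2],
    [[0,0,-3],0,4.2],
    [[0,0,-4],0,4.2],
    [[0,0,-4],0,4.2],
    [[-1,-2,-3],0,4.2],
    [[-2,-3,0],0,4.2],
    [[0,0,0],0,4.2]
  ]
}}

```text
clock: 42.0
position: [0.5322, -0.1072, 0.1603]
ee_rot: [0.998, 0.065, 0.01, 0.014]
ft_force: [0.5, 0.6, -1.0]
grip_width: 0.489
```

```bash
python3 -c "
from h import *
for n in ('scene','top','wrist'):
  c=eyes.calibration(n); p,d=eyes.camera(n); W=world(c,d); cv2.imwrite(f'pics/end_{n}.png',p); print(n)
  for k,x,y,r,a,b in (('cap',574,-156.5,24,.03,.06),('relay',584,-231.5,32,.025,.06),('term',593,-306,38,.022,.06),('clamp',599,240,26,.024,.034),('spacer',599,240,36,.012,.022),('spare',374,-240,30,.02,.06)):
    try: print(k,end=' '); blob(W,d,x,y,r,a,zmax=b,tol=.004)
    except Exception as e: print('not seen')
o=telemetry.get_obs(); print(o['position'],o['clock'])"
```

```text
scene
cap top z48.4 c(575.9 -156.0) size(28.3 26.8) ang15.7 n160
relay top z40.6 c(586.1 -229.4) size(38.0 29.5) ang9.3 n246
term top z32.9 c(594.6 -305.1) size(23.0 51.4) ang9.0 n235
clamp top z32.2 c(599.6 238.8) size(46.6 46.0) ang25.3 n433
spacer top z20.1 c(599.5 239.6) size(62.9 62.2) ang29.5 n554
spare top z35.3 c(366.5 -223.1) size(24.8 3.8) ang23.5 n13
top
cap not seen
relay top z43.0 c(584.6 -232.4) size(38.9 27.9) ang8.0 n191
term top z34.8 c(593.3 -307.7) size(22.7 52.6) ang8.7 n217
clamp top z32.5 c(598.5 237.5) size(46.4 45.2) ang46.1 n191
spacer top z20.6 c(597.8 237.4) size(61.7 60.7) ang0.7 n219
spare top z38.7 c(372.8 -240.9) size(27.5 37.6) ang24.0 n218
wrist
cap top z48.1 c(573.5 -156.5) size(27.7 27.4) ang71.6 n642
relay top z40.2 c(584.5 -231.1) size(37.6 28.9) ang9.1 n816
term top z32.2 c(590.8 -291.0) size(20.8 23.1) ang8.5 n318
clamp not seen
spacer not seen
spare top z36.0 c(373.0 -239.6) size(29.3 38.4) ang24.5 n913
[ 0.53485462 -0.11156066  0.1604811 ] 42.15
```

View pics/end_scene.png

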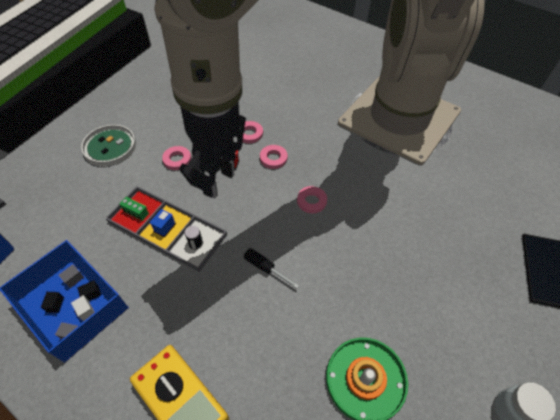

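The picture shows the terminal block (133,208), relay (162,222) and capacitor (194,236) standing in the red, yellow and white bays. Both rings are over the post at (367,377). The spare is unmoved and the gripper is clear.

```bash
python3 -c "
from workcell import order; print(order.hand_in())"
```

```text
the job is handed in; nothing more can be done
None
```

Both kits are made up and I handed the job in at about 42 s of the 115 s allowed; it gave no verdict.

**Sensor kit:** the orange ring lies flat on the housing floor. Its top is at 19.5 mm in the close wrist view, against 19 expected, and about 20–21 mm in the fixed views. The brass ring is on top of it at about 32 mm, against 31. Both are within about 3 mm of the axis.

**Controller kit:** each part is upright and within about 3 mm of its bay centre:

| Part | Bay | Top height measured (mm) | Expected (mm) |
|---|---|---|---|
| Capacitor | white | 48 | 48 |
| Blue relay | yellow | 40–41 | 40 |
| Terminal block | red | 32–33 | 32 |

The red spare did not move: (373, -240) mm against (374, -240) at the start. The gripper was clear at the end.

**What went wrong or disagreed:**
- **First two grasps:** both on the relay closed on air without touching it. All three cameras showed the finger tips about 21 mm short of the reported TCP (33 mm when fully open). I corrected for this by commanding lower heights, and every later grasp held.
- **Tool tilt:** the tool drifted up to about 2° from vertical during the moves.
- **Top camera:** it read 1–3 mm higher than the others throughout. It could not see the capacitor at the end, so that check rests on the scene and wrist views.
- **Spare, final scene view:** the arm hid most of the spare, so its check rests on the top and wrist views.

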